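# Stack sawn fossil slabs in the clamping cradle and lock the stop

### The arm

A 6-joint arm with a two-finger parallel gripper is mounted at the origin on a cart in front of the work surface, level with it; the furniture and walls round the work are solid. World frame = base frame: x ahead of the robot, y to its left, z up, the work surface at z = 0. Lengths are in m, angles in rad, forces in N, time in s.
With the tool pointing down it reaches from about 0.3 to 0.775 m from the base axis. Payload 14.6 kg.
Tool frame: the origin (TCP) lies midway between the tips of the shut fingers; the grasp point (between the pads) lies 19 mm behind it; z points along the fingers, y is the line along which they close (so a half turn about z gives the same grasp; the last joint's range is limited). The gripper opens to 94 mm and grips with 3 to 60 N. Pads are 16 mm wide; open, the fingers measure 119 mm over their backs; the gripper's body (75 mm by 177 mm) begins 78 mm behind the grasp point.
Start: joints at [-1.365, 0.3, 1.521, -0, 1.321, -0.067], TCP at [0.148, -0.53, 0.205] pointing down, gripper open.
Joint ranges: [-3.03, 3.03], [-0.79, 2.21], [0.23, 2.52], [-1.04, 4.18], [0, 3.07], [-2.55, 2.55]. Speed limits (rad/s): [2.22, 2.22, 2.57, 3.14, 3.14, 3.14].

### API

Orientations are given as [roll, pitch, yaw] about the fixed x, y, z axes, in that order (R = Rz(yaw) Ry(pitch) Rx(roll)).
In Python, from station import telemetry, optics, ctrl gives the robot as it stands.
- The arm moves only by the tool carry_out, never from a script. Its argument "plan" is a list that holds one entry, the list of rows, each a list of 7 numbers: the shift along the tool's x, y, z in mm, then the turn, a rotation vector about the tool's x, y, z in rad, then the finger opening in mm, from 0 to 94. A call has 1 to 20 rows; each row shifts and turns the commanded pose from where the row before left it, along the tool's axes as they then stand; what a row does not reach is not made up. A row lasts 1/12 s, in which the tool goes at most 41.7 mm and 7.16 degrees, less where a joint would pass 70% of its speed; a pose out of reach is approached as far as the arm can. A call with a gripper value outside its range is refused whole. The fingers move at their own pace and stop on an object; "squeeze" is the grip in N (left out, the last holds). Time passes only in rows, so rows that do not move let the fingers close. It gives the time, the measured TCP pose, the force, the opening and the grip force at its end, in the units of the state.
- telemetry.get_obs(): the state, without advancing time (a new reading comes with each control period).
- optics.camera(name): name is "side" or "top"; returns a dict with "pixels" (384x512x3 uint8, red, green, blue), "intrinsics" (3x3 intrinsics, pixels), "dist_coeffs" ([k1, k2, p1, p2, k3] as OpenCV has them; the pictures are not rectified), "origin" and "rotation" of the camera in the world. Camera axes: x right, y down, z forward; pixel columns grow to the right and rows downward; lengths in m; the calibration is good to about 2 mm. A picture is of the moment at which its call begins. There is no depth.
- ctrl.hand_in(): hands the job in; it is judged then, once.
The state is a dict: "time_s": time; "qpos": joint angles; "joint_vel": joint speeds; "tau": joint torques, N m; "ee_pos": TCP position; "eef_rot": TCP orientation; "force": force on the tool from outside, world axes, zero at the start; "moment": the same for the moment, N m; "grip_width": finger opening in m; "grip_force": force on a finger pad.
Only numpy, scipy, OpenCV 4.12 (cv2) and the standard library are available. Lean on these libraries where they do the work, as an engineer would, in place of code of your own. Each camera call takes 0.05 s, during which the arm holds its last target. There are 200 camera calls.

### The job

Loosen the red clamp knob on the slab cradle, and only then draw its blue stop fully back. Then set every loose fossil slab that lies on the bench lengthwise and flat on the pile in the cradle, between the guide rods, lowering each gently until it is felt to rest, neither dropped nor pressed down hard. When all are stacked, slide the stop home so that the slabs sit flush between fence and stop, turn the knob clockwise until fully tight, and leave the other things on the bench where they are.

Things in the scene. Friction and masses are not known exactly. Their poses are not given: they have to be found in the camera images.
- cradle: slab cradle fixed on the bench: plywood deck 100 mm wide (own x), 250 mm long (own y), 16 mm thick, z up. Origin at bench level under the bed's centre. A pile of slabs 52 x 126 mm lies fast on the bed, centred on the origin and lined up with the cradle; its height is not known: its top is anywhere from 10 to 38 mm above the deck
- bed (a point): centre of the bed on the deck's top, 16 mm above the bench; axes as the cradle's. A slab flush between fence and stop is centred above it. Four steel guide rods, 6 mm thick, reaching 116 mm above the bench, stand at x = +-39, y = +-58 mm from it: 8 mm of play on each side of a slab; the middle of a slab's long sides stays free for fingers
- fence (a point): middle of the inner face of the fixed blue fence, at the cradle's y = -65 mm, 68 mm above the bench; axes as the cradle's. The fence is 70 mm wide, 8 mm thick and reaches 120 mm above the bench
- stop (a joint): m; blue sliding stop opposite the fence: plate 66 mm wide, 126 mm high over the bench, with a foot and a ledge behind it that carries the knob. 0 = its face is 130 mm (a slab's length) from the fence; grows along the cradle's +y, away from the fence, to 0.045; can go to -0.003. Starts at 0 to 0.01, clamped. With the knob loose it slides with about 1.5 N; best moved by holding the knob
- clamp_knob (a joint): rad; red clamp knob on top of the stop: 0 = loose (end of travel, bar across the cradle, along its x), 1.4 = fully tight (end of travel); grows clockwise seen from above. Starts tight (1.25 to 1.38). Above about 0.7 it counts as clamped: the stop must not be dragged along then. Turning it takes about 0.1 N m; it stays where it is left
- knob_grip (a point): grip point of the red knob, on its vertical axis, 30 mm behind the stop's face, 154 mm above the bench. An upright bar 46 mm long, 14 mm thick, from 20 mm below this point to 8 mm above it, on a round hub 24 mm across, 8 mm high. The point turns with the knob: the bar lies along its x, so fingers close along its y
- slab_1: loose sawn limestone slab, beige with dark spiral fossils in its top, 56 mm wide (x), 130 mm long (y), 14 mm thick, about 0.2 to 0.35 kg; origin at the centre of its underside. None if this slab is absent today
- slab_2: loose sawn limestone slab, beige with dark spiral fossils in its top, 56 mm wide (x), 130 mm long (y), 15 mm thick, about 0.2 to 0.35 kg; origin at the centre of its underside. None if this slab is absent today
- slab_3: loose sawn limestone slab, beige with dark spiral fossils in its top, 56 mm wide (x), 130 mm long (y), 17 mm thick, about 0.2 to 0.35 kg; origin at the centre of its underside. None if this slab is absent today
- slab_4: loose sawn limestone slab, beige with dark spiral fossils in its top, 56 mm wide (x), 130 mm long (y), 18 mm thick, about 0.2 to 0.35 kg; origin at the centre of its underside. None if this slab is absent today
- notebook: bystander: green notebook lying flat, 155 x 119 x 13 mm; origin at the centre of its underside
- chisel: bystander: hand chisel with a wooden handle lying near the front edge, 52 x 183 x 19 mm; origin at the centre of its underside
- brush: bystander: flat brush with a red handle lying in front of the drawer cabinet, 24 x 184 x 12 mm; origin at the centre of its underside

How it is judged:
By the outcome, as a careful person would: the job done as asked, in the order asked, and still so for the second after the job is handed in, with the robot touching nothing.
Of slab_1, slab_2, slab_3, slab_4 only 3 to 4 are there at a start; the rules pass over those that are not, and their reading is None.
At some moment in a run one of slab_1, slab_2, slab_3, slab_4 may be knocked a few centimetres aside while the robot is not near it.
It also fails if it takes over 210 s, if anything falls off the work surface, if the arm or the gripper's body presses on something with over 40 N, if the wrist force passes 120 N, or if a joint passes its speed limit or range.

## Working session

There is one attempt and no reset: what is moved stays moved. The work goes in short steps, Python scripts to look and compute and a tool call to move; the robot and the scene stay as the last step left them, time stands still between calls to the robot, and variables do not carry over. Pictures are saved under pics/ and viewed, at most 14 in all, crops included, and the job is handed in when it is done.

Besides the shell and the picture viewer there is one more tool, called after "Request:" in YAML: its name, and indented under it one key for each argument. carry_out: Moves the arm, as the interface text tells. Its arguments: {"type":"object","properties":{"plan":{"type":"array","items":{"type":"array","items":{"type":"array","items":{"type":"number"}}}},"squeeze":{"type":"number"}},"required":["plan"]}

```bash
mkdir -p pics; ls
python3 - <<'E'
from station import telemetry, optics, ctrl
import cv2,numpy as np
o=telemetry.get_obs()
print({k:np.round(v,3).tolist() for k,v in o.items()})
for n in ("side","top"):
    c=optics.camera(n); cv2.imwrite(f"pics/{n}0.png",c["pixels"][:,:,::-1])
    print(n,c["intrinsics"],c["dist_coeffs"],c["origin"],c["rotation"])
E
```

```text
pics
{'time_s': 0.0, 'qpos': [-1.365, 0.3, 1.522, 0.0, 1.321, -0.067], 'joint_vel': [0.0, -0.002, 0.0, -0.0, -0.001, -0.0], 'tau': [-0.001, -53.181, -35.274, 0.071, 0.024, -0.0], 'ee_pos': [0.148, -0.529, 0.205], 'eef_rot': [-3.14, -0.0, 0.273], 'force': [-0.734, -0.086, 0.32], 'moment': [-0.007, 0.008, 0.038], 'grip_force': 0.0, 'grip_width': 0.094}
side [[499.79858858   0.         256.56966896]
 [  0.         499.79858858 197.23160805]
 [  0.           0.           1.        ]] [-0.16597966  0.          0.          0.          0.        ] [-0.01775311  0.35693157  1.36656521] [-2.5912912  -0.00884683 -2.22684817]
top [[475.41030552   0.         249.41614964]
 [  0.         475.41030552 179.16875687]
 [  0.           0.           1.        ]] [-0.08984321  0.          0.          0.          0.        ] [ 0.34022469 -0.12815377  1.32340365] [-2.94751082  0.03097043 -1.58759887]
```

View pics/top0.png

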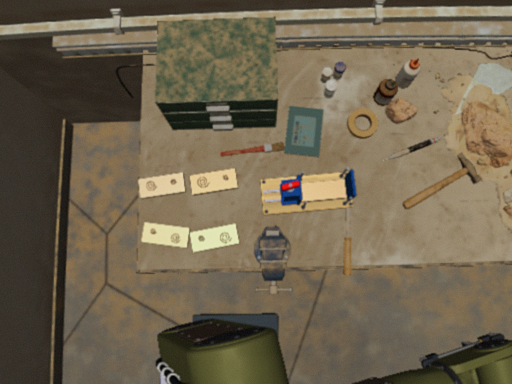

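View pics/side0.png

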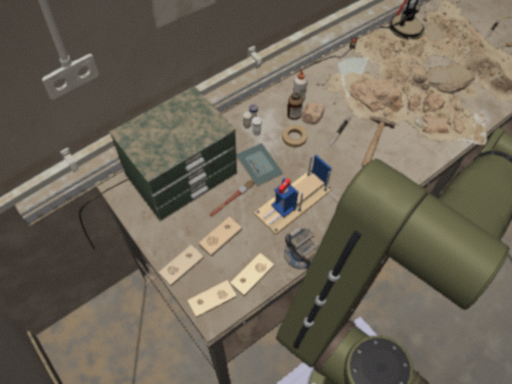

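Top view: four slabs at about (162,185), (214,181), (165,235) and (215,237). The cradle is around (308,193), with the stop and knob at (291,188) and the fence at (351,185). The chisel is near (348,255), and a vise sits at (272,250).

```bash
cat > h.py <<'E'
from station import telemetry, optics, ctrl
import cv2, numpy as np
from scipy.spatial.transform import Rotation as R
def cam(n):
    c=optics.camera(n); c["R"]=R.from_euler("xyz",c["rotation"]).as_matrix(); return c
def cast(c,px,z):
    px=np.asarray(px,float).reshape(-1,1,2)
    u=cv2.undistortPoints(px,c["intrinsics"],np.array(c["dist_coeffs"]))[:,0]
    d=np.c_[u,np.ones(len(u))]@c["R"].T; o=np.array(c["origin"])
    return o+d*((z-o[2])/d[:,2])[:,None]
def proj(c,P):
    Rm=c["R"].T; rv=cv2.Rodrigues(Rm)[0]; t=-Rm@np.array(c["origin"])
    return cv2.projectPoints(np.asarray(P,float).reshape(-1,1,3),rv,t,c["intrinsics"],np.array(c["dist_coeffs"]))[0][:,0]
def blobs(c,lo,hi,amin=20):
    hsv=cv2.cvtColor(c["pixels"],cv2.COLOR_RGB2HSV)
    m=cv2.inRange(hsv,np.array(lo),np.array(hi))
    return [k[:,0] for k in cv2.findContours(m,cv2.RETR_EXTERNAL,cv2.CHAIN_APPROX_NONE)[0] if cv2.contourArea(k)>amin]
def rect(c,k,z):
    P=cast(c,k,z)[:,:2]; (x,y),(w,h),a=cv2.minAreaRect((P*1000).astype(np.float32))
    if w<h: w,h,a=h,w,a+90
    return x,y,w,h,(a+90)%180-90   # long axis angle deg
def obs():
    o=telemetry.get_obs(); print({k:np.round(o[k],4).tolist() for k in("time_s","ee_pos","eef_rot","force","moment","grip_width","grip_force")}); return o
E
python3 - <<'E'
from h import *
for n in ("top","side"):
    c=cam(n); print(n)
    print("axes",c["R"].round(2).tolist())
    for name,lo,hi,z in (("slab/deck",(15,25,185),(40,140,255),.016),("blue",(100,140,50),(125,255,255),.12),("red",(0,170,120),(8,255,255),.16)):
        for k in blobs(c,lo,hi):
            r=rect(c,k,z)
            if r[0]<800: print(name,k.mean(0).round(),cv2.contourArea(k),np.round(r,1))
    if n=="top":
        cv2.imwrite("pics/crop0.png",cv2.resize(c["pixels"][155:225,250:365,::-1],None,fx=6,fy=6,interpolation=cv2.INTER_CUBIC))
    else: cv2.imwrite("pics/crops0.png",cv2.resize(c["pixels"][145:240,245:340,::-1],None,fx=6,fy=6,interpolation=cv2.INTER_CUBIC))
E
```

```text
top
axes [[-0.02, -0.98, 0.19], [-1.0, 0.02, 0.03], [-0.03, -0.19, -0.98]]
slab/deck [214. 237.] 859.0 [437.3   8.9 128.8  55.  -80.4]
slab/deck [165. 234.] 844.0 [448.1 144.9 128.5  54.8  82. ]
slab/deck [281. 208.] 168.5 [ 515.4 -180.2  104.6   22.   -86.4]
slab/deck [326. 205.] 193.5 [ 522.  -302.1  117.    19.2  -86.1]
slab/deck [274. 187.] 277.5 [ 569.4 -172.9  100.3   63.4  -83.6]
slab/deck [323. 187.] 974.0 [ 572.8 -295.2  121.1   71.2  -86.3]
slab/deck [161. 185.] 778.5 [587.  158.2 128.7  55.  -81.7]
slab/deck [213. 181.] 809.0 [595.6  10.3 128.6  55.6 -82.1]
blue [291. 197.] 171.5 [ 533.5 -200.7   50.1   43.4  -86. ]
blue [352. 182.] 62.0 [ 562.8 -359.    65.6    9.2    4.1]
red [290. 186.] 41.0 [ 551.2 -196.2   41.1   11.   -77.1]
red [256. 149.] 21.0 [ 646.9 -111.3   40.5    8.4  -86.9]
side
axes [[-0.61, -0.68, 0.41], [-0.79, 0.52, -0.32], [0.01, -0.52, -0.85]]
slab/deck [211. 297.] 770.0 [444.6 147.2 128.9  54.9  81.5]
slab/deck [252. 273.] 737.0 [435.9  10.3 129.2  54.2 -80.2]
slab/deck [180. 264.] 647.5 [585.7 160.4 125.3  52.6 -82.3]
slab/deck [220. 235.] 602.0 [593.8  11.2 127.1  52.4 -82.1]
slab/deck [284. 221.] 143.5 [ 513.5 -178.    99.8   26.   -88.8]
slab/deck [268. 212.] 200.5 [ 567.3 -162.3   80.1   61.2  -85.5]
slab/deck [312. 199.] 129.5 [ 518.2 -293.5  103.2   19.2  -85.2]
slab/deck [305. 186.] 354.5 [ 575.2 -308.5   99.2   64.8  -85.7]
blue [286. 200.] 355.5 [ 520.6 -181.2   81.7   67.2  -88.8]
blue [320. 168.] 180.0 [ 547.8 -335.    79.9   46.3    2.7]
red [285. 185.] 20.5 [ 547.5 -192.7   44.9   10.8  -72.6]
```

View pics/crop0.png

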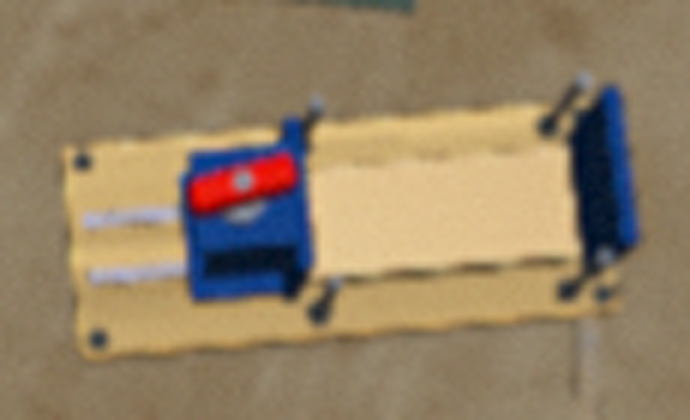

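View pics/crops0.png

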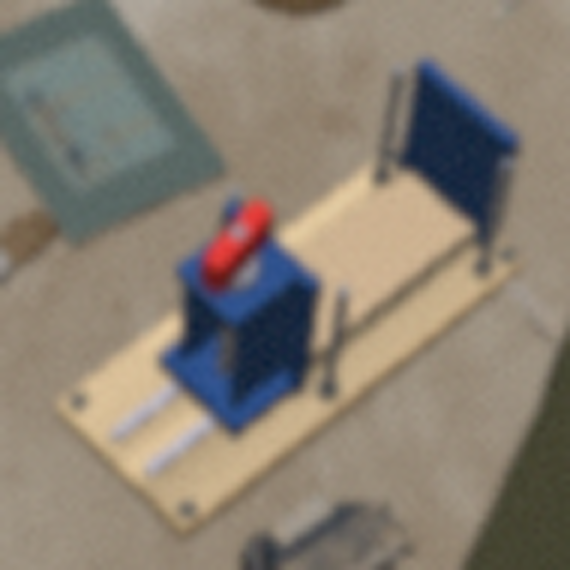

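Crops: the rod tops sit at crop (318,104), (585,78), (605,255) and (335,287). Their bases are at (305,140), (548,125), (568,290) and (318,312). The red knob is centred at (243,180), close to along the cradle, so it is tight. The pile is slightly narrower than the space between the rods.

```bash
cat >> h.py <<'E'
def goto(x,y,z,yaw,frm=None):
    """tool-axis shift (mm) and z-turn from the current pose (or frm) to the target (mm, rad), tool down"""
    o=telemetry.get_obs(); p=np.array(o["ee_pos"])*1000; r=R.from_euler("xyz",o["eef_rot"])
    d=r.inv().apply(np.array([x,y,z])-p)
    rv=(r.inv()*R.from_euler("xyz",[np.pi,0,yaw])).as_rotvec()
    print("shift",d.round(1),"turn",rv.round(3),"|d|",np.linalg.norm(d).round(),"pos",p.round(1)); return d,rv
E
python3 - <<'E'
from h import *
c=cam("top"); s=cam("side")
f=lambda a,ox,oy:(np.array(a,float)+.5)/6-.5+[ox,oy]
tops=cast(c,f([(318,104),(585,78),(605,255),(335,287)],250,155),.116)[:,:2]*1000
bas=cast(c,f([(305,140),(548,125),(568,290),(318,312)],250,155),.016)[:,:2]*1000
for P in(tops,bas):
    print(P.round(1).tolist(),"ctr",P.mean(0).round(1)); e=(P[0]-P[1]+P[3]-P[2])/2; print("len",np.linalg.norm(e),"yaw",-np.arctan2(e[0],e[1]))
# side: visible rod tops
print("side tops",cast(s,f([(398,75),(503,165),(342,295)],245,145),.116)[:,:2]*1000)
print("deck",cast(c,f([(66,148),(88,358),(620,315)],250,155),.016)[:,:2]*1000)
print("knob top",cast(c,f([(243,180)],250,155),.162)*1000,"side",cast(s,f([(238,237)],245,145),.162)*1000)
for u,cc in((( 291,190),c),):pass
rod=tops.mean(0)
E
```

```text
[[594.2, -232.9], [603.1, -348.8], [525.5, -353.0], [514.3, -237.1]] ctr [ 559.3 -292.9]
len 116.35553139423509 yaw 0.08608653138375687
[[598.3, -234.8], [602.8, -348.5], [524.9, -353.6], [517.3, -237.8]] ctr [ 560.8 -293.7]
len 114.88789686199038 yaw 0.05291369345708424
side tops [[ 597.15585853 -343.10674062]
 [ 522.14741445 -348.83726983]
 [ 512.48739826 -233.07997736]]
deck [[ 597.02178577 -123.26920179]
 [ 498.26809795 -131.30871557]
 [ 512.74190083 -376.9865669 ]]
knob top [[ 553.19287897 -196.67615724  162.        ]] side [[ 548.30465721 -192.78952708  162.        ]]
```

```bash
python3 -c "
from h import *
d,rv=goto(551,-195,220,1.87)
print((d/20).round(2),(rv/20).round(4))
o=telemetry.get_obs();r0=R.from_euler('xyz',o['eef_rot'])
# mean-axis note: shift along axes at each row; turn first, then go
print(R.from_euler('xyz',[np.pi,0,1.87]).inv().apply([551-148,-195+529,15]))"
```

```text
shift [ 478.1 -213.7  -14.6] turn [-0.    -0.    -1.597] |d| 524.0 pos [ 148.2 -529.6  205.3]
[ 23.9  -10.68  -0.73] [-0.     -0.     -0.0799]
[200.37286737 483.54494519 -15.        ]
```

Request:
carry_out:
  plan:
    - [[24,-10.7,-0.7,0,0,0,94],[24,-10.7,-0.7,0,0,0,94],[24,-10.7,-0.7,0,0,0,94],[24,-10.7,-0.7,0,0,0,94],[24,-10.7,-0.7,0,0,0,94],[24,-10.7,-0.7,0,0,0,94],[24,-10.7,-0.7,0,0,0,94],[24,-10.7,-0.7,0,0,0,94],[24,-10.7,-0.7,0,0,0,94],[24,-10.7,-0.7,0,0,0,94],[24,-10.7,-0.7,0,0,0,94],[24,-10.7,-0.7,0,0,0,94],[24,-10.7,-0.7,0,0,0,94],[24,-10.7,-0.7,0,0,0,94],[24,-10.7,-0.7,0,0,0,94],[24,-10.7,-0.7,0,0,0,94],[24,-10.7,-0.7,0,0,0,94],[24,-10.7,-0.7,0,0,0,94],[24,-10.7,-0.7,0,0,0,94],[22,-10.7,-0.7,0,0,0,94]]

```text
time_s: 1.97
ee_pos: [0.5518, -0.1937, 0.2194]
eef_rot: [-3.141, 0.0, 0.273]
force: [0.5, 0.0, -0.5]
grip_width: 0.094
grip_force: 0.0
```

Request:
carry_out:
  plan:
    - [[0,0,0,0,0,-0.1,40],[0,0,0,0,0,-0.1,40],[0,0,0,0,0,-0.1,40],[0,0,0,0,0,-0.1,40],[0,0,0,0,0,-0.1,40],[0,0,0,0,0,-0.1,40],[0,0,0,0,0,-0.1,40],[0,0,0,0,0,-0.1,40],[0,0,0,0,0,-0.1,40],[0,0,0,0,0,-0.1,40],[0,0,0,0,0,-0.1,40],[0,0,0,0,0,-0.1,40],[0,0,0,0,0,-0.1,40],[0,0,0,0,0,-0.1,40],[0,0,0,0,0,-0.1,40],[0,0,0,0,0,-0.1,40],[0,0,0,0,0,0,40]]

```text
time_s: 3.38
ee_pos: [0.5508, -0.1947, 0.2194]
eef_rot: [-3.141, -0.0, 1.878]
force: [-0.3, -0.3, -0.4]
grip_width: 0.0403
grip_force: 0.0
```

```bash
python3 -c "
from h import *
obs(); goto(551,-195,140,1.87); c=cam('side'); cv2.imwrite('pics/s1.png',cv2.resize(c['pixels'][120:260,210:370,::-1],None,fx=4,fy=4,interpolation=cv2.INTER_CUBIC))"
```

```text
{'time_s': 3.3833, 'ee_pos': [0.5508, -0.1947, 0.2194], 'eef_rot': [-3.1414, -0.0002, 1.8776], 'force': [-0.3007, -0.3487, -0.412], 'moment': [-0.0511, -0.1086, -0.0103], 'grip_width': 0.0403, 'grip_force': 0.0}
shift [-0.3  0.1 79.4] turn [-0.    -0.     0.008] |d| 79.0 pos [ 550.8 -194.7  219.4]
```

Request:
carry_out:
  plan:
    - [[0,0,10,0,0,0,40],[0,0,10,0,0,0,40],[0,0,10,0,0,0,40],[0,0,10,0,0,0,40],[0,0,10,0,0,0,40],[0,0,8,0,0,0,40],[0,0,6,0,0,0,40],[0,0,5,0,0,0,40],[0,0,5,0,0,0,40],[0,0,5,0,0,0,40],[0,0,4,0,0,0,40],[0,0,0,0,0,0,40]]

```text
time_s: 4.43
ee_pos: [0.5506, -0.1947, 0.1357]
eef_rot: [-3.141, -0.001, 1.873]
force: [-0.3, 1.2, -0.7]
grip_width: 0.0401
grip_force: 0.0
```

Request:
carry_out:
  plan:
    - [[0,0,0,0,0,0,30],[0,0,0,0,0,0,25],[0,0,0,0,0,0,20],[0,0,0,0,0,0,16],[0,0,0,0,0,0,10],[0,0,0,0,0,0,8],[0,0,0,0,0,0,8],[0,0,0,0,0,0,8]]
  squeeze: 8

```text
time_s: 5.1
ee_pos: [0.5512, -0.1948, 0.1367]
eef_rot: [3.141, 0.0, 1.873]
force: [4.6, 0.5, 0.5]
grip_width: 0.0142
grip_force: 8.0
```

```bash
python3 -c "
from h import *
obs()"
```

```text
{'time_s': 5.1, 'ee_pos': [0.5512, -0.1948, 0.1367], 'eef_rot': [3.1406, 0.0005, 1.8728], 'force': [4.632, 0.4596, 0.4589], 'moment': [0.063, -1.0391, -0.0737], 'grip_width': 0.0142, 'grip_force': 7.9634}
```

Request:
carry_out:
  plan:
    - [[0,1,0,0,0,0,8],[0,0,0,0,0,0,8],[0,0,0,0,0,0,8]]
  squeeze: 20

```text
time_s: 5.35
ee_pos: [0.5514, -0.1947, 0.1367]
eef_rot: [-3.141, -0.0, 1.873]
force: [-3.3, -0.8, 6.7]
grip_width: 0.014
grip_force: 19.9
```

Request:
carry_out:
  plan:
    - [[0,0,0,0,0,-0.06,8],[0,0,0,0,0,-0.06,8],[0,0,0,0,0,-0.06,8],[0,0,0,0,0,-0.06,8],[0,0,0,0,0,-0.06,8],[0,0,0,0,0,-0.06,8],[0,0,0,0,0,-0.06,8],[0,0,0,0,0,-0.06,8],[0,0,0,0,0,-0.06,8],[0,0,0,0,0,-0.06,8],[0,0,0,0,0,-0.06,8],[0,0,0,0,0,-0.06,8],[0,0,0,0,0,-0.06,8],[0,0,0,0,0,-0.06,8],[0,0,0,0,0,-0.06,8],[0,0,0,0,0,-0.06,8],[0,0,0,0,0,-0.06,8],[0,0,0,0,0,-0.06,8],[0,0,0,0,0,0,8]]

```text
time_s: 6.93
ee_pos: [0.5499, -0.1951, 0.1366]
eef_rot: [-3.14, -0.004, 2.956]
force: [-15.9, -3.2, 11.9]
grip_width: 0.0139
grip_force: 20.0
```

```bash
python3 -c "
from h import *
obs()"
```

```text
{'time_s': 6.9333, 'ee_pos': [0.5499, -0.1951, 0.1366], 'eef_rot': [-3.1404, -0.0045, 2.9562], 'force': [-15.9243, -3.177, 11.8896], 'moment': [-0.4777, 2.762, -0.0085], 'grip_width': 0.0139, 'grip_force': 19.9819}
```

Request:
carry_out:
  plan:
    - [[1.2,0,-0.7,0,0,0,8],[0,0,0,0,0,-0.05,8],[0,0,0,0,0,-0.05,8],[0,0,0,0,0,-0.05,8],[0,0,0,0,0,-0.05,8],[0,0,0,0,0,0,8],[0,0,0,0,0,0,8]]

```text
time_s: 7.52
ee_pos: [0.5496, -0.1945, 0.1367]
eef_rot: [3.142, -0.003, -3.13]
force: [-6.0, -1.1, 2.1]
grip_width: 0.014
grip_force: 20.0
```

```bash
python3 -c "
from h import *
obs()"
```

```text
{'time_s': 7.5167, 'ee_pos': [0.5496, -0.1945, 0.1367], 'eef_rot': [3.1416, -0.0027, -3.1302], 'force': [-6.02, -1.0954, 2.1218], 'moment': [-0.3256, 0.8956, 0.0806], 'grip_width': 0.014, 'grip_force': 19.995}
```

Request:
carry_out:
  plan:
    - [[0.5,0,0,0,0,-0.03,8],[0,0,0,0,0,-0.03,8],[0,0,0,0,0,-0.03,8],[0,0,0,0,0,0,8],[0,0,0,0,0,0,8]]

```text
time_s: 7.93
ee_pos: [0.5496, -0.1944, 0.1367]
eef_rot: [3.141, -0.002, -3.042]
force: [-4.0, -1.9, -1.6]
grip_width: 0.014
grip_force: 20.2
```

```bash
python3 -c "
from h import *
obs()"
```

```text
{'time_s': 7.9333, 'ee_pos': [0.5496, -0.1944, 0.1367], 'eef_rot': [3.1412, -0.0015, -3.0417], 'force': [-4.0093, -1.9472, -1.558], 'moment': [-0.3181, 0.4857, -0.3229], 'grip_width': 0.014, 'grip_force': 20.1903}
```

Request:
carry_out:
  plan:
    - [[0,0,0,0,0,0.03,8],[0,1,0,0,0,0,8],[0,2,0,0,0,0,8],[0,3,0,0,0,0,8],[0,3,0,0,0,0,8],[0,3,0,0,0,0,8],[0,3,0,0,0,0,8],[0,3,0,0,0,0,8],[0,3,0,0,0,0,8],[0,3,0,0,0,0,8],[0,3,0,0,0,0,8],[0,3,0,0,0,0,8],[0,2,0,0,0,0,8],[0,0,0,0,0,0,8]]

```text
time_s: 9.1
ee_pos: [0.5474, -0.1617, 0.1368]
eef_rot: [3.141, -0.001, -3.07]
force: [-5.5, 1.6, -2.4]
grip_width: 0.0139
grip_force: 20.0
```

```bash
python3 -c "
from h import *
obs()"
```

```text
{'time_s': 9.1, 'ee_pos': [0.5474, -0.1617, 0.1368], 'eef_rot': [3.1408, -0.0013, -3.0699], 'force': [-5.4716, 1.644, -2.4469], 'moment': [0.1977, 0.8223, -0.0385], 'grip_width': 0.0139, 'grip_force': 19.9761}
```

Request:
carry_out:
  plan:
    - [[0.5,2,0,0,0,0,8],[0,2,0,0,0,0,8],[0,1,0,0,0,0,8],[0,1,0,0,0,0,8],[0,1,0,0,0,0,8],[0,1,0,0,0,0,8],[0,0,0,0,0,0,8]]

```text
time_s: 9.68
ee_pos: [0.5468, -0.1541, 0.1368]
eef_rot: [3.141, -0.0, -3.07]
force: [1.3, 0.6, -10.7]
grip_width: 0.014
grip_force: 20.0
```

Request:
carry_out:
  plan:
    - [[0,1,0,0,0,0,8],[0,1,0,0,0,0,8],[0,1,0,0,0,0,8],[0,0,0,0,0,0,8]]

```text
time_s: 10.02
ee_pos: [0.5467, -0.1534, 0.1369]
eef_rot: [-3.138, 0.001, -3.071]
force: [4.1, -15.8, -15.9]
grip_width: 0.0136
grip_force: 20.0
```

Request:
carry_out:
  plan:
    - [[0,-1.7,-0.5,0,0,0,8],[0,0,0,0,0,0,8],[0,0,0,0,0,0,30],[0,0,0,0,0,0,40],[0,0,0,0,0,0,40],[0,0,-5,0,0,0,40],[0,0,-10,0,0,0,40],[0,0,-15,0,0,0,40],[0,0,-20,0,0,0,60],[0,0,-20,0,0,0,80],[0,0,-10,0,0,0,80]]

```text
time_s: 10.93
ee_pos: [0.5474, -0.1533, 0.2213]
eef_rot: [-3.14, 0.004, -3.07]
force: [-0.4, 1.1, 0.2]
grip_width: 0.0565
grip_force: 0.0
```

```bash
cat >> h.py <<'E'
def slabs(names=("top","side")):
    for n in names:
        c=cam(n)
        for k in blobs(c,(15,25,185),(40,140,255),300):
            r=rect(c,k,.016)
            if r[1]>-120: print(n,np.round(r,1))
E
python3 -c "
from h import *
obs(); slabs(); c=cam('side')
for k in blobs(c,(0,170,120),(8,255,255),15): print(np.round(rect(c,k,.162),1))
goto(437,9.5,120,np.pi/2+.165)"
```

```text
{'time_s': 10.9333, 'ee_pos': [0.5474, -0.1533, 0.2213], 'eef_rot': [-3.14, 0.0038, -3.0703], 'force': [-0.3903, 1.1315, 0.2272], 'moment': [0.0946, -0.1778, 0.0091], 'grip_width': 0.0565, 'grip_force': 0.0}
top [447.6 145.2 128.9  56.9  81.5]
top [587.9 158.4 128.8  56.2 -82.5]
top [595.2  15.2 118.9  56.2 -81.7]
side [437.6 109.6 207.   69.7  85. ]
side [585.6 160.1 128.7  53.3 -82.4]
side [594.2  11.2 127.2  54.1 -82.4]
[ 544.3 -145.9   39.9   13.2    2.2]
shift [ 98.1 170.1  98. ] turn [1.000e-03 1.000e-03 1.477e+00] |d| 219.0 pos [ 546.8 -153.1  218.2]
```

```bash
python3 -c "
from h import *
c=cam('side'); cv2.imwrite('pics/s2.png',cv2.resize(c['pixels'][140:340,130:350,::-1],None,fx=3,fy=3,interpolation=cv2.INTER_CUBIC))"
```

```text
(no output)
```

View pics/s2.png

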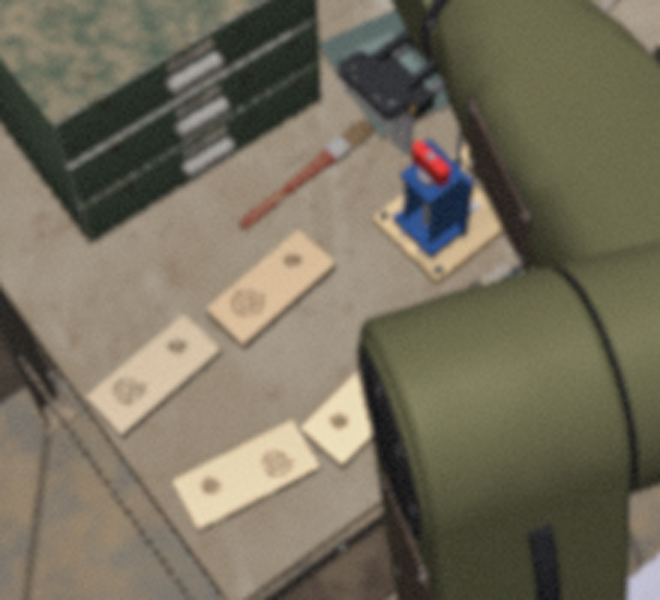

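The side view shows the knob bar across the cradle (loose) and the stop back at about (435,190). The upper two slabs are clear, and the arm hides the fourth. I'll start with the slab at (595,11).

Request:
carry_out:
  plan:
    - [[0,0,0,0,0,0.1,80],[0,0,0,0,0,0.1,80],[0,0,0,0,0,0.1,80],[0,0,0,0,0,0.1,80],[0,0,0,0,0,0.1,80],[0,0,0,0,0,0.1,80],[0,0,0,0,0,0.1,80],[0,0,0,0,0,0.1,80],[0,0,0,0,0,0.1,80],[0,0,0,0,0,0.1,80],[0,0,0,0,0,0.1,80],[0,0,0,0,0,0.1,80],[0,0,0,0,0,0.1,80],[0,0,0,0,0,0.1,80],[0,0,0,0,0,0.1,80],[0,0,0,0,0,0,80]]

```text
time_s: 12.47
ee_pos: [0.5463, -0.153, 0.2163]
eef_rot: [-3.14, -0.001, 1.708]
force: [-0.6, -0.2, 0.7]
grip_width: 0.0799
grip_force: 0.0
```

```bash
python3 -c "
from h import *
goto(595,12,200,np.pi/2+.139); c=cam('top'); print(cast(c,[(160,128),(270,127)],0))"
```

```text
shift [156.7  70.9  16.3] turn [-0.002 -0.001 -0.002] |d| 173.0 pos [ 546.3 -153.   216.3]
[[ 0.75990558  0.16796829  0.        ]
 [ 0.75394988 -0.15384267  0.        ]]
```

Request:
carry_out:
  plan:
    - [[19.5,8.9,2,0,0,0,80],[19.5,8.9,2,0,0,0,80],[19.5,8.9,2,0,0,0,80],[19.5,8.9,2,0,0,0,80],[19.5,8.9,2,0,0,0,80],[19.5,8.9,2,0,0,0,80],[19.5,8.9,2,0,0,0,80],[19.5,8.9,2,0,0,0,80],[0,0,25,0,0,0,80],[0,0,25,0,0,0,80],[0,0,25,0,0,0,80],[0,0,25,0,0,0,80],[0,0,25,0,0,0,80],[0,0,15,0,0,0,80],[0,0,0,0,0,0,80]]

```text
time_s: 13.77
ee_pos: [0.593, 0.0115, 0.0576]
eef_rot: [-3.135, -0.001, 1.716]
force: [-0.6, -0.5, -0.5]
grip_width: 0.0799
grip_force: 0.0
```

```bash
python3 -c "
from h import *
obs(); slabs();goto(595,11,4,np.pi/2+.139)"
```

```text
{'time_s': 13.7667, 'ee_pos': [0.593, 0.0115, 0.0576], 'eef_rot': [-3.1353, -0.0012, 1.7164], 'force': [-0.5995, -0.5265, -0.4857], 'moment': [-0.0415, -0.0398, 0.0218], 'grip_width': 0.0799, 'grip_force': 0.0}
top [444.5 -30.7  56.7  48.9  10.2]
top [584.3 186.   73.2  56.6 -82.7]
top [1100.3  496.8  388.6   33.8  -88.3]
top [1104.9  -92.9  772.3   29.9  -89.6]
side [448.4 172.9  78.9  54.9  81.5]
side [585.7 159.5 127.3  53.1 -82.6]
side [590.7  35.6  77.7  53.7 -82.5]
shift [-0.4  0.1 57.5] turn [-0.001 -0.     0.005] |d| 58.0 pos [594.9  11.4  61.5]
```

Request:
carry_out:
  plan:
    - [[0,0,10,0,0,0,80],[0,0,10,0,0,0,80],[0,0,10,0,0,0,80],[0,0,10,0,0,0,80],[0,0,7,0,0,0,80],[0,0,5,0,0,0,80],[0,0,4,0,0,0,80],[0,0,0,0,0,0,80],[0,0,0,0,0,0,70],[0,0,0,0,0,0,62],[0,0,0,0,0,0,56],[0,0,0,0,0,0,50],[0,0,0,0,0,0,50],[0,0,0,0,0,0,50],[0,0,0,0,0,0,50],[0,0,0,0,0,0,50]]
  squeeze: 15

```text
time_s: 15.2
ee_pos: [0.5952, 0.0114, 0.006]
eef_rot: [3.141, 0.0, 1.713]
force: [-2.0, -0.8, 5.3]
grip_width: 0.0562
grip_force: 15.0
```

```bash
python3 -c "
from h import *
obs()"
```

```text
{'time_s': 15.2, 'ee_pos': [0.5952, 0.0114, 0.006], 'eef_rot': [3.1414, 0.0, 1.7127], 'force': [-1.9654, -0.7641, 5.2705], 'moment': [-0.122, 0.4736, -0.0007], 'grip_width': 0.0562, 'grip_force': 14.9993}
```

Request:
carry_out:
  plan:
    - [[0,0,0,0,0,0,50],[0,0,-3,0,0,0,50],[0,0,-5,0,0,0,50],[0,0,-10,0,0,0,50],[0,0,-15,0,0,0,50],[0,0,-20,0,0,0,50],[0,0,-25,0,0,0,50],[0,0,-25,0,0,0,50],[0,0,-25,0,0,0,50],[0,0,-25,0,0,0,50],[0,0,-20,0,0,0,50],[0,0,-20,0,0,0,50],[0,0,-10,0,0,0,50],[0,0,0,0,0,0.07,50],[0,0,0,0,0,0,50],[0,0,0,0,0,0,50]]
  squeeze: 25

```text
time_s: 16.53
ee_pos: [0.5948, 0.0114, 0.2083]
eef_rot: [-3.141, -0.0, 1.644]
force: [-0.3, 0.5, -3.6]
grip_width: 0.0557
grip_force: 25.0
```

```bash
python3 -c "
from h import *
obs();goto(557.2,-289.3,209,np.pi/2+.071)"
```

```text
{'time_s': 16.5333, 'ee_pos': [0.5948, 0.0114, 0.2083], 'eef_rot': [-3.1408, -0.0001, 1.6444], 'force': [-0.2857, 0.4522, -3.5813], 'moment': [-0.0857, -0.0834, -0.0126], 'grip_width': 0.0557, 'grip_force': 24.9967}
shift [-297.1  -59.6   -0.7] turn [-0.001 -0.     0.003] |d| 303.0 pos [594.8  11.4 208.3]
```

Request:
carry_out:
  plan:
    - [[-10,-2,0,0,0,0,50],[-20,-4,0,0,0,0,50],[-20,-4,0,0,0,0,50],[-20,-4,0,0,0,0,50],[-20,-4,0,0,0,0,50],[-20,-4,0,0,0,0,50],[-20,-4,0,0,0,0,50],[-20,-4,0,0,0,0,50],[-20,-4,0,0,0,0,50],[-20,-4,0,0,0,0,50],[-20,-4,0,0,0,0,50],[-20,-4,0,0,0,0,50],[-20,-4,0,0,0,0,50],[-20,-4,0,0,0,0,50],[-20,-4,0,0,0,0,50],[-7,-1.5,0,0,0,0,50],[0,0,0,0,0,0,50],[0,0,0,0,0,0,50]]

```text
time_s: 18.03
ee_pos: [0.5569, -0.289, 0.2082]
eef_rot: [-3.141, -0.001, 1.643]
force: [-1.7, 0.5, -1.5]
grip_width: 0.0557
grip_force: 25.0
```

Request:
carry_out:
  plan:
    - [[0,0,20,0,0,0,50],[0,0,20,0,0,0,50],[0,0,20,0,0,0,50],[0,0,13,0,0,0,50],[0,0,0,0,0,0,50],[0,0,0,0,0,0,50]]

```text
time_s: 18.53
ee_pos: [0.5572, -0.2882, 0.1357]
eef_rot: [-3.141, -0.001, 1.644]
force: [0.1, -0.2, -2.3]
grip_width: 0.0559
grip_force: 25.0
```

```bash
python3 -c "
from h import *
obs();goto(557.2,-289.3,135,np.pi/2+.071)
a=[cv2.resize(cam(n)['pixels'][y:y+95,x:x+95,::-1],None,fx=4,fy=4,interpolation=cv2.INTER_CUBIC) for n,y,x in(('side',135,245),('top',140,260))]
cv2.imwrite('pics/p1.png',np.hstack(a)); slabs()"
```

```text
{'time_s': 18.5333, 'ee_pos': [0.5572, -0.2882, 0.1357], 'eef_rot': [-3.1409, -0.0006, 1.6441], 'force': [0.0984, -0.1613, -2.2554], 'moment': [-0.0852, -0.1085, -0.0974], 'grip_width': 0.0559, 'grip_force': 24.9966}
shift [-1.1 -0.1  0.7] turn [-0.001 -0.001  0.002] |d| 1.0 pos [ 557.2 -288.2  135.7]
top [437.3   9.  129.5  56.7 -79.7]
top [447.3 145.3 128.9  57.2  82. ]
top [587.9 158.3 129.   56.4 -82.7]
top [1100.3  498.2  385.9   33.8  -88.3]
side [438.4  82.3 262.3  77.1  88.2]
side [585.5 160.1 128.6  53.1 -82.4]
```

View pics/p1.png

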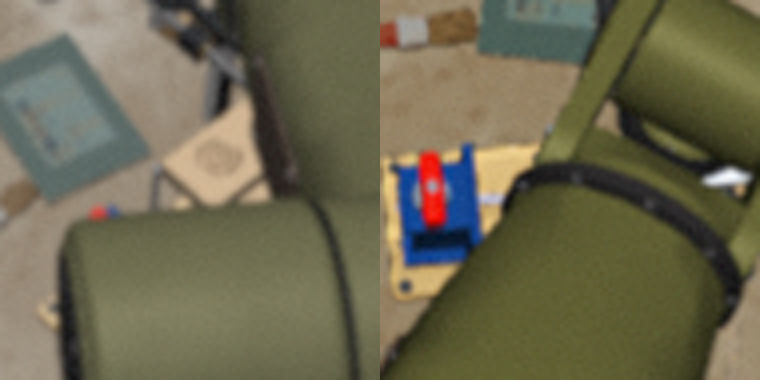

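```bash
python3 -c "
from h import *
s=cam('side')
f=lambda a:(np.array(a,float)+.5)/4-.5+[245,135]
P=np.vstack([cast(s,f([(163,163),(217,206)]),.146),cast(s,f([(157,172)]),.116)])*1000
u=np.array([np.cos(.071),np.sin(.071)]);v=np.array([-u[1],u[0]])
for p in P: q=p[:2]-[557.5,-293.3]; print(p.round(1),'cradle',q@u,q@v)
print(proj(s,np.array([[557.5+39*u[0]+58*v[0],-293.3+39*u[1]+58*v[1],116]])/1000), f([(157,172)]))"
```

```text
[ 577.5 -222.1  146. ] cradle 25.033877567741964 69.55832006215921
[ 524.5 -229.6  146. ] cradle -28.366093902890817 65.9054836444517
[ 588.6 -227.6  116. ] cradle 35.661991483318985 63.349253957451324
[[284.4046547  175.96215549]] [[283.875 177.625]]
```

```bash
python3 -c "
from h import *
s=cam('side')
g=lambda p:(p-[245,145]+.5)*6-.5
u=np.array([np.cos(.071),np.sin(.071)]);v=np.array([-u[1],u[0]])
W=lambda x,y,z:np.r_[np.array([557.5,-293.3])+x*u+y*v,z]/1000
print('rodtops',g(proj(s,[W(39,-58,116),W(-39,-58,116),W(-39,58,116)])).round(), 'seen 398,75 503,165 342,295')
print('rod bases',g(proj(s,[W(39,-58,16),W(-39,-58,16),W(-39,58,16)])).round(), 'seen 380,178 484,270 328,390')
for z in (26,40,54): print(z,g(proj(s,[W(-26,-63,z),W(-26,0,z)])).round(),z)
im=cv2.imread('pics/side0.png')[150:220,275:340]; cv2.imwrite('pics/pile.png',cv2.resize(im,None,fx=10,fy=10,interpolation=cv2.INTER_CUBIC)[:600])
c=cv2.imread('pics/side0.png')
# profile across the pile near side at mid-length: from deck to pile top along image vertical
p=proj(s,[W(-26,-20,30)])[0]; print(p); print(c[int(p[1])-12:int(p[1])+14,int(p[0])].tolist())"
```

```text
rodtops [[401.  66.]
 [510. 159.]
 [347. 287.]] seen 398,75 503,165 342,295
rod bases [[383. 174.]
 [485. 265.]
 [331. 389.]] seen 380,178 484,270 328,390
26 [[477. 234.]
 [394. 300.]] 26
40 [[480. 220.]
 [396. 286.]] 40
54 [[483. 205.]
 [399. 272.]] 54
[314.75379426 190.44114823]
[[145, 178, 203], [144, 177, 204], [144, 177, 203], [146, 178, 204], [145, 178, 205], [143, 177, 203], [147, 180, 204], [144, 177, 203], [147, 181, 206], [144, 179, 205], [145, 177, 203], [135, 168, 192], [121, 146, 168], [99, 120, 136], [96, 118, 135], [108, 136, 151], [123, 156, 177], [134, 169, 193], [139, 174, 198], [138, 174, 198], [138, 175, 198], [142, 178, 201], [138, 176, 201], [134, 171, 196], [119, 153, 177], [101, 129, 149]]
```

View pics/pile.png

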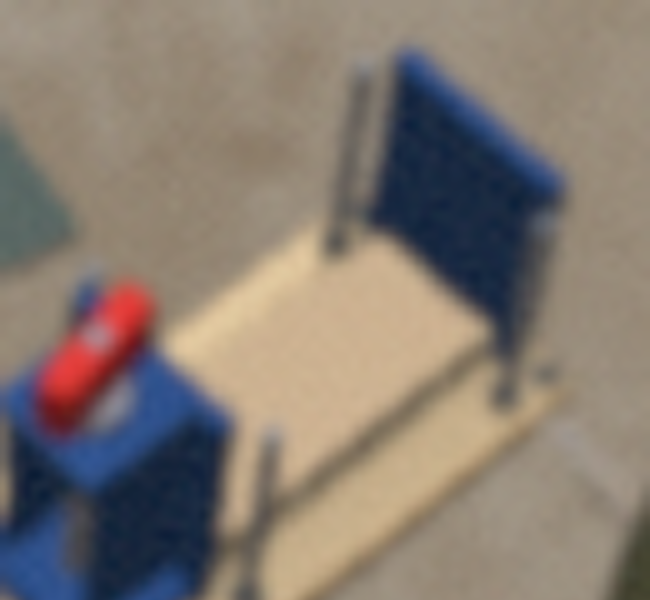

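The pile's dark side band, about (250–500, 330–500) in this crop, puts the pile top roughly 38–41 mm above the bench. I expect contact with the TCP near 45 mm.

Request:
carry_out:
  plan:
    - [[4,0,0,0,0,0,50],[0,0,5,0,0,0,50],[0,0,10,0,0,0,50],[0,0,10,0,0,0,50],[0,0,10,0,0,0,50],[0,0,10,0,0,0,50],[0,0,10,0,0,0,50],[0,0,10,0,0,0,50],[0,0,5,0,0,0,50],[0,0,2,0,0,0,50],[0,0,0,0,0,0,50],[0,0,0,0,0,0,50]]

```text
time_s: 19.83
ee_pos: [0.557, -0.2853, 0.064]
eef_rot: [3.141, 0.0, 1.643]
force: [0.8, -1.0, -1.5]
grip_width: 0.0557
grip_force: 25.0
```

Request:
carry_out:
  plan:
    - [[0,0,1,0,0,0,50],[0,0,1,0,0,0,50],[0,0,0,0,0,0,50],[0,0,0,0,0,0,50]]

```text
time_s: 20.17
ee_pos: [0.5569, -0.2851, 0.0618]
eef_rot: [3.141, 0.0, 1.643]
force: [0.4, -0.6, -2.8]
grip_width: 0.0558
grip_force: 25.0
```

Request:
carry_out:
  plan:
    - [[0,0,1,0,0,0,50],[0,0,1,0,0,0,50],[0,0,0,0,0,0,50],[0,0,0,0,0,0,50]]

```text
time_s: 20.5
ee_pos: [0.5568, -0.2851, 0.0596]
eef_rot: [-3.142, -0.0, 1.643]
force: [0.1, 0.6, -3.8]
grip_width: 0.0562
grip_force: 25.0
```

Request:
carry_out:
  plan:
    - [[0,0,2,0,0,0,50],[0,0,2,0,0,0,50],[0,0,0,0,0,0,50],[0,0,0,0,0,0,50]]

```text
time_s: 20.83
ee_pos: [0.5567, -0.2851, 0.0554]
eef_rot: [-3.141, -0.0, 1.643]
force: [0.0, 0.6, -2.2]
grip_width: 0.0558
grip_force: 25.0
```

Request:
carry_out:
  plan:
    - [[0,0,1,0,0,0,50],[0,0,1,0,0,0,50],[0,0,0,0,0,0,50],[0,0,0,0,0,0,50]]

```text
time_s: 21.17
ee_pos: [0.5568, -0.2851, 0.0536]
eef_rot: [-3.142, -0.0, 1.643]
force: [0.1, -0.5, -1.4]
grip_width: 0.0559
grip_force: 25.0
```

Request:
carry_out:
  plan:
    - [[0,0,1,0,0,0,50],[0,0,0.5,0,0,0,50],[0,0,0,0,0,0,50],[0,0,0,0,0,0,50]]

```text
time_s: 21.5
ee_pos: [0.5568, -0.2851, 0.0521]
eef_rot: [-3.142, -0.0, 1.643]
force: [0.4, -0.1, -2.5]
grip_width: 0.0557
grip_force: 25.0
```

Not in contact yet (TCP at 52 mm).

Request:
carry_out:
  plan:
    - [[0,0,1,0,0,0,50],[0,0,1,0,0,0,50],[0,0,0,0,0,0,50],[0,0,0,0,0,0,50]]

```text
time_s: 21.83
ee_pos: [0.5568, -0.2851, 0.0501]
eef_rot: [-3.141, -0.0, 1.643]
force: [-0.0, -0.0, -3.0]
grip_width: 0.0556
grip_force: 25.0
```

Request:
carry_out:
  plan:
    - [[0,0,1,0,0,0,50],[0,0,0.5,0,0,0,50],[0,0,0,0,0,0,50],[0,0,0,0,0,0,50]]

```text
time_s: 22.17
ee_pos: [0.5568, -0.2851, 0.0486]
eef_rot: [-3.142, -0.0, 1.643]
force: [-0.5, -0.2, -3.7]
grip_width: 0.0557
grip_force: 25.0
```

Request:
carry_out:
  plan:
    - [[0,0,1,0,0,0,50],[0,0,0.5,0,0,0,50],[0,0,0,0,0,0,50],[0,0,0,0,0,0,50]]

```text
time_s: 22.5
ee_pos: [0.5568, -0.2851, 0.0471]
eef_rot: [-3.142, -0.0, 1.643]
force: [-0.1, -0.2, -2.3]
grip_width: 0.0559
grip_force: 25.0
```

Request:
carry_out:
  plan:
    - [[0,0,1,0,0,0,50],[0,0,0,0,0,0,50],[0,0,0,0,0,0,50]]

```text
time_s: 22.75
ee_pos: [0.5568, -0.2851, 0.0461]
eef_rot: [-3.141, -0.0, 1.643]
force: [0.3, -0.7, -2.9]
grip_width: 0.0558
grip_force: 25.0
```

Request:
carry_out:
  plan:
    - [[0,0,1,0,0,0,50],[0,0,0.5,0,0,0,50],[0,0,0,0,0,0,50],[0,0,0,0,0,0,50]]

```text
time_s: 23.08
ee_pos: [0.5568, -0.2851, 0.0446]
eef_rot: [-3.142, -0.0, 1.643]
force: [-0.1, 0.6, -2.4]
grip_width: 0.0555
grip_force: 25.0
```

Request:
carry_out:
  plan:
    - [[0,0,1,0,0,0,50],[0,0,0,0,0,0,50],[0,0,0,0,0,0,50]]

```text
time_s: 23.33
ee_pos: [0.5568, -0.2851, 0.0436]
eef_rot: [-3.142, -0.0, 1.643]
force: [-1.3, -0.1, -3.2]
grip_width: 0.0556
grip_force: 25.0
```

Request:
carry_out:
  plan:
    - [[0,0,1,0,0,0,50],[0,0,0.5,0,0,0,50],[0,0,0,0,0,0,50],[0,0,0,0,0,0,50]]

```text
time_s: 23.67
ee_pos: [0.5568, -0.2851, 0.0421]
eef_rot: [-3.142, -0.0, 1.643]
force: [-0.3, -0.5, -2.3]
grip_width: 0.0559
grip_force: 25.0
```

Request:
carry_out:
  plan:
    - [[0,0,1,0,0,0,50],[0,0,0,0,0,0,50],[0,0,0,0,0,0,50]]

```text
time_s: 23.92
ee_pos: [0.5569, -0.2852, 0.0419]
eef_rot: [3.141, 0.0, 1.643]
force: [-3.5, 2.7, 5.3]
grip_width: 0.0552
grip_force: 25.0
```

Contact, with the TCP at 41.9 mm and a net rise of about 8 N, so the pile top is near 36 mm. Releasing and going up.

Request:
carry_out:
  plan:
    - [[0,0,0,0,0,0,54],[0,0,0,0,0,0,58],[0,0,0,0,0,0,64],[0,0,0,0,0,0,74],[0,0,0,0,0,0,80],[0,0,0,0,0,0,80],[0,0,-5,0,0,0,80],[0,0,-10,0,0,0,80],[0,0,-20,0,0,0,80],[0,0,-25,0,0,0,80],[0,0,-25,0,0,0,80],[0,0,-25,0,0,0,80],[0,0,-25,0,0,0,80],[0,0,-20,0,0,0,80],[0,0,-10,0,0,0,80],[0,0,0,0,0,0,80]]

```text
time_s: 25.25
ee_pos: [0.5575, -0.2855, 0.2092]
eef_rot: [3.138, 0.003, 1.643]
force: [-0.2, -0.6, 1.1]
grip_width: 0.0803
grip_force: 0.0
```

```bash
python3 -c "
from h import *
obs();slabs();goto(587.5,158.5,205,np.pi/2+.131)"
```

```text
{'time_s': 25.25, 'ee_pos': [0.5575, -0.2855, 0.2092], 'eef_rot': [3.1379, 0.0025, 1.6429], 'force': [-0.1672, -0.5914, 1.1353], 'moment': [-0.0585, -0.0675, -0.0481], 'grip_width': 0.0803, 'grip_force': 0.0}
top [437.3   8.9 129.2  56.7 -79.7]
top [447.4 145.3 128.9  57.   82. ]
top [587.9 158.4 128.8  56.4 -82.7]
top [1100.3  498.2  385.9   33.5  -88.4]
side [438.4  82.3 264.1  77.1  88.2]
side [585.5 160.1 128.6  53.4 -82.6]
shift [440.1  62.7   0.6] turn [-0.    -0.    -0.059] |d| 445.0 pos [ 556.6 -285.   205.5]
```

Request:
carry_out:
  plan:
    - [[10,1.5,0,0,0,0,80],[25,3.6,0,0,0,0,80],[25,3.6,0,0,0,0,80],[25,3.6,0,0,0,0,80],[25,3.6,0,0,0,0,80],[25,3.6,0,0,0,0,80],[25,3.6,0,0,0,0,80],[25,3.6,0,0,0,0,80],[25,3.6,0,0,0,0,80],[25,3.6,0,0,0,0,80],[25,3.6,0,0,0,0,80],[25,3.6,0,0,0,0,80],[25,3.6,0,0,0,0,80],[25,3.6,0,0,0,0,80],[25,3.6,0,0,0,0,80],[25,3.6,0,0,0,0,80],[25,3.6,0,0,0,0,80],[25,3.6,0,0,0,0,80],[5,0,0,0,0,-0.059,80],[0,0,0,0,0,0,80]]

```text
time_s: 27.02
ee_pos: [0.5867, 0.1604, 0.2046]
eef_rot: [-3.139, -0.0, 1.707]
force: [-0.3, 0.4, -0.1]
grip_width: 0.08
grip_force: 0.0
```

Request:
carry_out:
  plan:
    - [[0,0,20,0,0,0,80],[0,0,25,0,0,0,80],[0,0,25,0,0,0,80],[0,0,25,0,0,0,80],[0,0,25,0,0,0,80],[0,0,15,0,0,0,80],[0,0,10,0,0,0,80],[0,0,0,0,0,0,80],[0,0,0,0,0,0,80],[0,0,0,0,0,0,80]]

```text
time_s: 27.85
ee_pos: [0.5882, 0.1582, 0.0623]
eef_rot: [3.14, -0.0, 1.701]
force: [-0.2, 1.2, 0.4]
grip_width: 0.0797
grip_force: 0.0
```

```bash
python3 -c "
from h import *
obs();goto(587.5,158.5,6,np.pi/2+.131);slabs(['side'])"
```

```text
{'time_s': 27.85, 'ee_pos': [0.5882, 0.1582, 0.0623], 'eef_rot': [3.14, -0.0001, 1.7012], 'force': [-0.237, 1.2169, 0.3616], 'moment': [-0.0265, -0.1053, 0.0239], 'grip_width': 0.0797, 'grip_force': 0.0}
shift [ 0.4 -0.8 56.3] turn [ 0.002 -0.    -0.001] |d| 56.0 pos [588.2 158.2  62.3]
side [581.1 193.1  62.2  52.8 -82. ]
```

Positioned. Descend, grip, lift.

Request:
carry_out:
  plan:
    - [[0,0,10,0,0,0,80],[0,0,10,0,0,0,80],[0,0,10,0,0,0,80],[0,0,10,0,0,0,80],[0,0,7,0,0,0,80],[0,0,5,0,0,0,80],[0,0,4,0,0,0,80],[0,0,0,0,0,0,80],[0,0,0,0,0,0,70],[0,0,0,0,0,0,62],[0,0,0,0,0,0,56],[0,0,0,0,0,0,50],[0,0,0,0,0,0,50],[0,0,0,0,0,0,50],[0,0,0,0,0,0,50],[0,0,0,0,0,0,50]]
  squeeze: 15

```text
time_s: 29.23
ee_pos: [0.5879, 0.1583, 0.0055]
eef_rot: [3.141, -0.0, 1.702]
force: [-1.5, 0.5, 5.7]
grip_width: 0.0555
grip_force: 15.0
```

Request:
carry_out:
  plan:
    - [[0,0,0,0,0,0,50],[0,0,-3,0,0,0,50],[0,0,-5,0,0,0,50],[0,0,-10,0,0,0,50],[0,0,-15,0,0,0,50],[0,0,-20,0,0,0,50],[0,0,-25,0,0,0,50],[0,0,-25,0,0,0,50],[0,0,-25,0,0,0,50],[0,0,-25,0,0,0,50],[0,0,-20,0,0,0,50],[0,0,-20,0,0,0,50],[0,0,-10,0,0,0,50],[0,0,0,0,0,0.06,50],[0,0,0,0,0,0,50],[0,0,0,0,0,0,50]]
  squeeze: 25

```text
time_s: 30.57
ee_pos: [0.5874, 0.1582, 0.2077]
eef_rot: [-3.141, 0.0, 1.643]
force: [-0.1, -0.2, -2.0]
grip_width: 0.0558
grip_force: 25.0
```

```bash
python3 -c "
from h import *
obs();goto(557,-285.2,209,np.pi/2+.071)"
```

```text
{'time_s': 30.5667, 'ee_pos': [0.5874, 0.1582, 0.2077], 'eef_rot': [-3.1407, 0.0001, 1.6432], 'force': [-0.1191, -0.1691, -1.9708], 'moment': [-0.0662, -0.0923, -0.0507], 'grip_width': 0.0558, 'grip_force': 24.9993}
shift [-440.   -62.4   -1.2] turn [-0.001  0.     0.001] |d| 444.0 pos [587.4 158.2 207.7]
```

Request:
carry_out:
  plan:
    - [[-10,-1.4,0,0,0,0,50],[-24,-3.4,0,0,0,0,50],[-24,-3.4,0,0,0,0,50],[-24,-3.4,0,0,0,0,50],[-24,-3.4,0,0,0,0,50],[-24,-3.4,0,0,0,0,50],[-24,-3.4,0,0,0,0,50],[-24,-3.4,0,0,0,0,50],[-24,-3.4,0,0,0,0,50],[-24,-3.4,0,0,0,0,50],[-24,-3.4,0,0,0,0,50],[-24,-3.4,0,0,0,0,50],[-24,-3.4,0,0,0,0,50],[-24,-3.4,0,0,0,0,50],[-24,-3.4,0,0,0,0,50],[-24,-3.4,0,0,0,0,50],[-24,-3.4,0,0,0,0,50],[-24,-3.4,0,0,0,0,50],[-22,-3.2,0,0,0,0,50],[0,0,0,0,0,0,50]]

```text
time_s: 32.23
ee_pos: [0.5552, -0.289, 0.2072]
eef_rot: [-3.14, 0.0, 1.64]
force: [-0.8, 0.2, -4.1]
grip_width: 0.0558
grip_force: 25.0
```

```bash
python3 -c "
from h import *
goto(557,-285.2,63.5,np.pi/2+.071); slabs(['top'])"
```

```text
shift [  3.7   2.3 143.7] turn [-0.001  0.    -0.002] |d| 144.0 pos [ 555.2 -289.   207.2]
top [437.3   9.  129.5  56.7 -79.7]
top [447.3 145.3 128.9  57.2  82. ]
top [1100.3  498.2  385.9   33.8  -88.3]
```

Request:
carry_out:
  plan:
    - [[0,0,20,0,0,0,50],[0,0,20,0,0,0,50],[0,0,15,0,0,0,50],[0,0,10,0,0,0,50],[0,0,0,0,0,0,50],[0,0,0,0,0,0,50],[0,0,0,0,0,0,50]]

```text
time_s: 32.87
ee_pos: [0.5571, -0.2851, 0.1443]
eef_rot: [3.14, 0.001, 1.642]
force: [0.9, 0.5, -1.8]
grip_width: 0.0555
grip_force: 25.0
```

```bash
python3 -c "
from h import *
goto(557,-285.2,63.5,np.pi/2+.071)"
```

```text
shift [ 0.  -0.2 80.8] turn [0.001 0.001 0.   ] |d| 81.0 pos [ 557.1 -285.1  144.3]
```

Request:
carry_out:
  plan:
    - [[0,0,10,0,0,0,50],[0,0,10,0,0,0,50],[0,0,10,0,0,0,50],[0,0,10,0,0,0,50],[0,0,10,0,0,0,50],[0,0,10,0,0,0,50],[0,0,8,0,0,0,50],[0,0,6,0,0,0,50],[0,0,4,0,0,0,50],[0,0,3,0,0,0,50],[0,0,0,0,0,0,50],[0,0,0,0,0,0,50]]

```text
time_s: 33.87
ee_pos: [0.5568, -0.2851, 0.0624]
eef_rot: [3.141, 0.0, 1.642]
force: [-0.9, -0.3, -2.5]
grip_width: 0.0556
grip_force: 25.0
```

Request:
carry_out:
  plan:
    - [[0,0,1,0,0,0,50],[0,0,0.5,0,0,0,50],[0,0,0,0,0,0,50],[0,0,0,0,0,0,50]]

```text
time_s: 34.2
ee_pos: [0.5567, -0.2851, 0.0608]
eef_rot: [3.141, 0.0, 1.642]
force: [-0.8, -0.0, -2.7]
grip_width: 0.0555
grip_force: 25.0
```

Request:
carry_out:
  plan:
    - [[0,0,1,0,0,0,50],[0,0,0,0,0,0,50],[0,0,0,0,0,0,50]]

```text
time_s: 34.45
ee_pos: [0.5567, -0.2851, 0.0596]
eef_rot: [-3.142, -0.0, 1.642]
force: [-0.2, -0.4, -2.6]
grip_width: 0.056
grip_force: 25.0
```

Request:
carry_out:
  plan:
    - [[0,0,1,0,0,0,50],[0,0,0,0,0,0,50],[0,0,0,0,0,0,50]]

```text
time_s: 34.7
ee_pos: [0.5568, -0.2851, 0.0594]
eef_rot: [3.141, 0.0, 1.642]
force: [-3.8, 2.3, 6.0]
grip_width: 0.0556
grip_force: 25.0
```

Request:
carry_out:
  plan:
    - [[0,0,0.7,0,0,0,50],[0,0,0,0,0,0,50],[0,0,0,0,0,0,50]]

```text
time_s: 34.95
ee_pos: [0.5568, -0.2851, 0.0594]
eef_rot: [3.141, 0.0, 1.642]
force: [-5.5, 2.5, 12.6]
grip_width: 0.0555
grip_force: 25.0
```

Request:
carry_out:
  plan:
    - [[0,0,-0.7,0,0,0,54],[0,0,0,0,0,0,58],[0,0,0,0,0,0,64],[0,0,0,0,0,0,74],[0,0,0,0,0,0,80],[0,0,0,0,0,0,80],[0,0,-5,0,0,0,80],[0,0,-10,0,0,0,80],[0,0,-20,0,0,0,80],[0,0,-25,0,0,0,80],[0,0,-25,0,0,0,80],[0,0,-25,0,0,0,80],[0,0,-25,0,0,0,80],[0,0,-10,0,0,0,80],[0,0,0,0,0,0,80],[0,0,0,0,0,0,80]]

```text
time_s: 36.28
ee_pos: [0.5565, -0.285, 0.2032]
eef_rot: [-3.142, -0.0, 1.642]
force: [-0.1, -0.4, -0.3]
grip_width: 0.0798
grip_force: 0.0
```

```bash
python3 -c "
from h import *
obs();slabs();goto(437.3,9.2,205,np.pi/2+.172)"
```

```text
{'time_s': 36.2833, 'ee_pos': [0.5565, -0.285, 0.2032], 'eef_rot': [-3.1415, -0.0001, 1.6418], 'force': [-0.1491, -0.4181, -0.2989], 'moment': [-0.0736, -0.0883, -0.0118], 'grip_width': 0.0798, 'grip_force': 0.0}
top [437.3   8.9 129.2  56.7 -79.7]
top [447.4 145.2 128.9  57.2  81.7]
top [1100.3  498.1  386.1   33.8  -88.3]
side [438.4  82.1 262.7  77.1  88.2]
shift [301.7 -97.7  -2.5] turn [-0.002 -0.002 -0.101] |d| 317.0 pos [ 556.2 -284.8  201.9]
```

Request:
carry_out:
  plan:
    - [[11.7,-3.7,0,0,0,0,80],[20,-6.5,0,0,0,0,80],[20,-6.5,0,0,0,0,80],[20,-6.5,0,0,0,0,80],[20,-6.5,0,0,0,0,80],[20,-6.5,0,0,0,0,80],[20,-6.5,0,0,0,0,80],[20,-6.5,0,0,0,0,80],[20,-6.5,0,0,0,0,80],[20,-6.5,0,0,0,0,80],[20,-6.5,0,0,0,0,80],[20,-6.5,0,0,0,0,80],[20,-6.5,0,0,0,0,80],[20,-6.5,0,0,0,0,80],[20,-6.5,0,0,0,0,80],[10,-3,0,0,0,-0.1,80],[0,0,0,0,0,0,80],[0,0,0,0,0,0,80],[0,0,0,0,0,0,80]]

```text
time_s: 37.97
ee_pos: [0.4379, 0.0084, 0.2031]
eef_rot: [-3.141, -0.0, 1.739]
force: [0.9, -0.1, 1.1]
grip_width: 0.08
grip_force: 0.0
```

Request:
carry_out:
  plan:
    - [[0,0,20,0,0,0,80],[0,0,25,0,0,0,80],[0,0,25,0,0,0,80],[0,0,25,0,0,0,80],[0,0,25,0,0,0,80],[0,0,15,0,0,0,80],[0,0,8,0,0,0,80],[0,0,0,0,0,0,80],[0,0,0,0,0,0,80],[0,0,0,0,0,0,80]]

```text
time_s: 38.8
ee_pos: [0.4385, 0.0087, 0.0616]
eef_rot: [3.14, 0.0, 1.741]
force: [-0.3, -0.3, 0.4]
grip_width: 0.0799
grip_force: 0.0
```

```bash
python3 -c "
from h import *
obs();goto(437.3,9.2,6,np.pi/2+.172);slabs(); c=cam('side'); cv2.imwrite('pics/s3.png',cv2.resize(c['pixels'][170:340,150:320,::-1],None,fx=3,fy=3))"
```

```text
{'time_s': 38.8, 'ee_pos': [0.4385, 0.0087, 0.0616], 'eef_rot': [3.1402, 0.0003, 1.741], 'force': [-0.3196, -0.3185, 0.4425], 'moment': [-0.0048, -0.0545, -0.0419], 'grip_width': 0.0799, 'grip_force': 0.0}
shift [ 0.7 -1.1 55.6] turn [ 0.001  0.    -0.002] |d| 56.0 pos [438.5   8.7  61.6]
top [452.6 176.4  65.6  55.6  81.6]
side [437.1 103.3 220.   70.3  86.1]
```

View pics/s3.png

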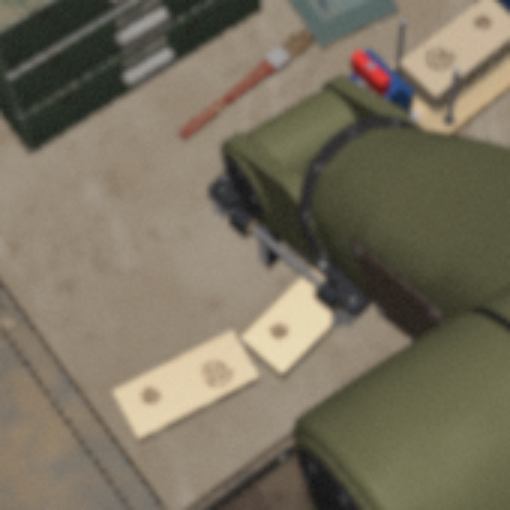

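The picture shows the gripper straddling slab A, whose visible end is at about (290,325). The stacked slabs lie neatly at top right, and the last slab is at (185,385). Descend, grip, lift.

Request:
carry_out:
  plan:
    - [[0,-1,10,0,0,0,80],[0,0,10,0,0,0,80],[0,0,10,0,0,0,80],[0,0,10,0,0,0,80],[0,0,7,0,0,0,80],[0,0,5,0,0,0,80],[0,0,3.6,0,0,0,80],[0,0,0,0,0,0,80],[0,0,0,0,0,0,70],[0,0,0,0,0,0,62],[0,0,0,0,0,0,56],[0,0,0,0,0,0,50],[0,0,0,0,0,0,50],[0,0,0,0,0,0,50],[0,0,0,0,0,0,50],[0,0,0,0,0,0,50]]
  squeeze: 15

```text
time_s: 40.28
ee_pos: [0.437, 0.0088, 0.0053]
eef_rot: [3.141, 0.0, 1.742]
force: [-1.7, -0.3, 5.7]
grip_width: 0.0558
grip_force: 15.0
```

Request:
carry_out:
  plan:
    - [[0,0,0,0,0,0,50],[0,0,-3,0,0,0,50],[0,0,-5,0,0,0,50],[0,0,-10,0,0,0,50],[0,0,-15,0,0,0,50],[0,0,-20,0,0,0,50],[0,0,-25,0,0,0,50],[0,0,-25,0,0,0,50],[0,0,-25,0,0,0,50],[0,0,-25,0,0,0,50],[0,0,-20,0,0,0,50],[0,0,-20,0,0,0,50],[0,0,-10,0,0,0,50],[0,0,0,0,0,0.1,50],[0,0,0,0,0,0,50],[0,0,0,0,0,0,50]]
  squeeze: 25

```text
time_s: 41.62
ee_pos: [0.4365, 0.0088, 0.2078]
eef_rot: [-3.141, -0.0, 1.644]
force: [-0.3, -0.0, -1.7]
grip_width: 0.0555
grip_force: 25.0
```

```bash
python3 -c "
from h import *
obs();goto(557,-285.2,209,np.pi/2+.071)"
```

```text
{'time_s': 41.6167, 'ee_pos': [0.4365, 0.0088, 0.2078], 'eef_rot': [-3.141, -0.0001, 1.6441], 'force': [-0.3115, -0.0088, -1.7163], 'moment': [-0.0383, -0.1205, 0.0397], 'grip_width': 0.0555, 'grip_force': 24.9991}
shift [-302.    98.6   -1.3] turn [-0.001 -0.     0.002] |d| 318.0 pos [436.5   8.8 207.8]
```

Request:
carry_out:
  plan:
    - [[-10,3.3,0,0,0,0,50],[-20,6.5,0,0,0,0,50],[-20,6.5,0,0,0,0,50],[-20,6.5,0,0,0,0,50],[-20,6.5,0,0,0,0,50],[-20,6.5,0,0,0,0,50],[-20,6.5,0,0,0,0,50],[-20,6.5,0,0,0,0,50],[-20,6.5,0,0,0,0,50],[-20,6.5,0,0,0,0,50],[-20,6.5,0,0,0,0,50],[-20,6.5,0,0,0,0,50],[-20,6.5,0,0,0,0,50],[-20,6.5,0,0,0,0,50],[-20,6.5,0,0,0,0,50],[-12,4.3,0,0,0,0,50],[0,0,0,0,0,0,50],[0,0,0,0,0,0,50],[0,0,0,0,0,0,50]]

```text
time_s: 43.2
ee_pos: [0.5562, -0.2852, 0.2075]
eef_rot: [-3.141, -0.001, 1.643]
force: [0.6, 0.2, -1.1]
grip_width: 0.0555
grip_force: 25.0
```

Request:
carry_out:
  plan:
    - [[0,0,20,0,0,0,50],[0,0,20,0,0,0,50],[0,0,15,0,0,0,50],[0,0,10,0,0,0,50],[0,0,0,0,0,0,50],[0,0,0,0,0,0,50],[0,0,0,0,0,0,50]]

```text
time_s: 43.78
ee_pos: [0.557, -0.2855, 0.1443]
eef_rot: [3.14, 0.001, 1.642]
force: [0.6, -0.9, -2.0]
grip_width: 0.0558
grip_force: 25.0
```

```bash
python3 -c "
from h import *
goto(557,-285.2,79,np.pi/2+.071)"
```

```text
shift [ 0.4 -0.1 65.3] turn [0.001 0.001 0.   ] |d| 65.0 pos [ 557.  -285.5  144.3]
```

Request:
carry_out:
  plan:
    - [[0,0,10,0,0,0,50],[0,0,10,0,0,0,50],[0,0,10,0,0,0,50],[0,0,10,0,0,0,50],[0,0,10,0,0,0,50],[0,0,6,0,0,0,50],[0,0,4,0,0,0,50],[0,0,3,0,0,0,50],[0,0,2.5,0,0,0,50],[0,0,0,0,0,0,50],[0,0,0,0,0,0,50]]

```text
time_s: 44.7
ee_pos: [0.5567, -0.2855, 0.0778]
eef_rot: [3.141, 0.0, 1.642]
force: [0.2, -0.6, -1.4]
grip_width: 0.056
grip_force: 25.0
```

Request:
carry_out:
  plan:
    - [[0,0,1,0,0,0,50],[0,0,0.5,0,0,0,50],[0,0,0,0,0,0,50],[0,0,0,0,0,0,50]]

```text
time_s: 45.03
ee_pos: [0.5566, -0.2855, 0.0761]
eef_rot: [3.141, 0.0, 1.642]
force: [0.1, -0.8, -1.4]
grip_width: 0.0559
grip_force: 25.0
```

Request:
carry_out:
  plan:
    - [[0,0,0.8,0,0,0,50],[0,0,0,0,0,0,50],[0,0,0,0,0,0,50]]

```text
time_s: 45.28
ee_pos: [0.5566, -0.2855, 0.0752]
eef_rot: [-3.142, -0.0, 1.642]
force: [0.4, -0.6, -3.1]
grip_width: 0.0558
grip_force: 25.0
```

Request:
carry_out:
  plan:
    - [[0,0,0.8,0,0,0,50],[0,0,0,0,0,0,50],[0,0,0,0,0,0,50]]

```text
time_s: 45.53
ee_pos: [0.5566, -0.2854, 0.0744]
eef_rot: [-3.141, -0.0, 1.642]
force: [0.5, -0.0, -2.0]
grip_width: 0.0557
grip_force: 25.0
```

Request:
carry_out:
  plan:
    - [[0,0,0.6,0,0,0,50],[0,0,0,0,0,0,50],[0,0,0,0,0,0,50]]

```text
time_s: 45.78
ee_pos: [0.5567, -0.2855, 0.0742]
eef_rot: [3.141, 0.0, 1.642]
force: [-2.8, 0.7, 3.8]
grip_width: 0.0555
grip_force: 25.0
```

Request:
carry_out:
  plan:
    - [[0,0,0,0,0,0,54],[0,0,0,0,0,0,58],[0,0,0,0,0,0,64],[0,0,0,0,0,0,74],[0,0,0,0,0,0,80],[0,0,0,0,0,0,80],[0,0,-5,0,0,0,80],[0,0,-10,0,0,0,80],[0,0,-20,0,0,0,80],[0,0,-25,0,0,0,80],[0,0,-25,0,0,0,80],[0,0,-25,0,0,0,80],[0,0,-15,0,0,0,80],[0,0,-5,0,0,0,80],[0,0,0,0,0,0,80],[0,0,0,0,0,0,80]]

```text
time_s: 47.12
ee_pos: [0.5564, -0.2853, 0.2033]
eef_rot: [-3.141, -0.0, 1.642]
force: [0.3, -0.1, -1.0]
grip_width: 0.0798
grip_force: 0.0
```

```bash
python3 -c "
from h import *
obs();slabs();goto(447.3,145.3,205,np.pi/2-.142)"
```

```text
{'time_s': 47.1167, 'ee_pos': [0.5564, -0.2853, 0.2033], 'eef_rot': [-3.141, -0.0004, 1.6419], 'force': [0.3017, -0.079, -1.0497], 'moment': [-0.0458, -0.0565, -0.0173], 'grip_width': 0.0798, 'grip_force': 0.0}
top [447.3 145.3 128.9  57.2  82. ]
top [1100.7  498.2  385.9   33.   -88.3]
top [1104.9  -92.9  772.3   29.9  -89.6]
side [444.7 147.5 130.4  56.2  82.2]
shift [437.2 -78.1  -1.8] turn [-0.002 -0.001  0.213] |d| 444.0 pos [ 556.2 -285.2  202.5]
```

Request:
carry_out:
  plan:
    - [[10,-1.8,0,0,0,0,80],[25,-4.5,0,0,0,0,80],[25,-4.5,0,0,0,0,80],[25,-4.5,0,0,0,0,80],[25,-4.5,0,0,0,0,80],[25,-4.5,0,0,0,0,80],[25,-4.5,0,0,0,0,80],[25,-4.5,0,0,0,0,80],[25,-4.5,0,0,0,0,80],[25,-4.5,0,0,0,0,80],[25,-4.5,0,0,0,0,80],[25,-4.5,0,0,0,0,80],[25,-4.5,0,0,0,0,80],[25,-4.5,0,0,0,0,80],[25,-4.5,0,0,0,0,80],[25,-4.5,0,0,0,0,80],[25,-4.5,0,0,0,0,80],[25,-4.5,0,0,0,0,80],[2,0,0,0,0,0.1,80],[0,0,0,0,0,0.11,80]]

```text
time_s: 48.88
ee_pos: [0.4463, 0.1464, 0.2032]
eef_rot: [-3.141, 0.0, 1.43]
force: [0.8, -0.5, 0.3]
grip_width: 0.0799
grip_force: 0.0
```

Request:
carry_out:
  plan:
    - [[0,0,20,0,0,0,80],[0,0,25,0,0,0,80],[0,0,25,0,0,0,80],[0,0,25,0,0,0,80],[0,0,25,0,0,0,80],[0,0,15,0,0,0,80],[0,0,8,0,0,0,80],[0,0,0,0,0,0,80],[0,0,0,0,0,0,80],[0,0,0,0,0,0,80]]

```text
time_s: 49.72
ee_pos: [0.4479, 0.1451, 0.0619]
eef_rot: [3.14, -0.001, 1.432]
force: [-0.3, -0.2, -0.1]
grip_width: 0.0798
grip_force: 0.0
```

```bash
python3 -c "
from h import *
obs();goto(447,145.7,6,np.pi/2-.142);slabs()"
```

```text
{'time_s': 49.7167, 'ee_pos': [0.4479, 0.1451, 0.0619], 'eef_rot': [3.1402, -0.0006, 1.4319], 'force': [-0.3368, -0.1808, -0.1214], 'moment': [-0.069, -0.0612, -0.0532], 'grip_width': 0.0798, 'grip_force': 0.0}
shift [ 0.5 -1.1 55.9] turn [ 0.001 -0.001  0.003] |d| 56.0 pos [447.9 145.1  61.9]
top [443.  113.8  65.4  57.   82.1]
```

Request:
carry_out:
  plan:
    - [[0,-1,10,0,0,0,80],[0,0,10,0,0,0,80],[0,0,10,0,0,0,80],[0,0,10,0,0,0,80],[0,0,7,0,0,0,80],[0,0,5,0,0,0,80],[0,0,4,0,0,0,80],[0,0,0,0,0,0,80],[0,0,0,0,0,0,70],[0,0,0,0,0,0,62],[0,0,0,0,0,0,56],[0,0,0,0,0,0,50],[0,0,0,0,0,0,50],[0,0,0,0,0,0,50],[0,0,0,0,0,0,50],[0,0,0,0,0,0,50]]
  squeeze: 15

```text
time_s: 51.15
ee_pos: [0.4467, 0.1451, 0.0051]
eef_rot: [3.141, -0.0, 1.432]
force: [-0.5, -0.2, 6.5]
grip_width: 0.0559
grip_force: 15.0
```

Request:
carry_out:
  plan:
    - [[0,0,0,0,0,0,50],[0,0,-3,0,0,0,50],[0,0,-5,0,0,0,50],[0,0,-10,0,0,0,50],[0,0,-15,0,0,0,50],[0,0,-20,0,0,0,50],[0,0,-25,0,0,0,50],[0,0,-25,0,0,0,50],[0,0,-25,0,0,0,50],[0,0,-25,0,0,0,50],[0,0,-20,0,0,0,50],[0,0,-20,0,0,0,50],[0,0,-10,0,0,0,50],[0,0,0,0,0,-0.07,50],[0,0,0,0,0,-0.07,50],[0,0,0,0,0,-0.07,50],[0,0,0,0,0,0,50],[0,0,0,0,0,0,50]]
  squeeze: 25

```text
time_s: 52.65
ee_pos: [0.4463, 0.1449, 0.2078]
eef_rot: [-3.141, 0.0, 1.64]
force: [-0.8, 0.8, -1.6]
grip_width: 0.0554
grip_force: 25.0
```

```bash
python3 -c "
from h import *
obs();goto(557,-285.2,209,np.pi/2+.071)"
```

```text
{'time_s': 52.65, 'ee_pos': [0.4463, 0.1449, 0.2078], 'eef_rot': [-3.1411, 0.0001, 1.6396], 'force': [-0.8038, 0.7541, -1.5924], 'moment': [-0.0114, -0.1225, -0.0422], 'grip_width': 0.0554, 'grip_force': 24.9968}
shift [-436.7   80.9   -1.2] turn [-0.     0.    -0.002] |d| 444.0 pos [446.3 144.9 207.8]
```

Request:
carry_out:
  plan:
    - [[-10,1.9,0,0,0,0,50],[-24,4.45,0,0,0,0,50],[-24,4.45,0,0,0,0,50],[-24,4.45,0,0,0,0,50],[-24,4.45,0,0,0,0,50],[-24,4.45,0,0,0,0,50],[-24,4.45,0,0,0,0,50],[-24,4.45,0,0,0,0,50],[-24,4.45,0,0,0,0,50],[-24,4.45,0,0,0,0,50],[-24,4.45,0,0,0,0,50],[-24,4.45,0,0,0,0,50],[-24,4.45,0,0,0,0,50],[-24,4.45,0,0,0,0,50],[-24,4.45,0,0,0,0,50],[-24,4.45,0,0,0,0,50],[-24,4.45,0,0,0,0,50],[-24,4.45,0,0,0,0,50],[-18.7,3.4,0,0,0,0,50],[0,0,0,0,0,0,50]]

```text
time_s: 54.32
ee_pos: [0.5577, -0.2885, 0.2069]
eef_rot: [-3.141, 0.0, 1.637]
force: [-0.6, 0.1, -4.0]
grip_width: 0.0556
grip_force: 25.0
```

Request:
carry_out:
  plan:
    - [[0,0,20,0,0,0,50],[0,0,20,0,0,0,50],[0,0,15,0,0,0,50],[0,0,10,0,0,0,50],[0,0,0,0,0,0,50],[0,0,0,0,0,0,50],[0,0,0,0,0,0,50]]

```text
time_s: 54.9
ee_pos: [0.5586, -0.2851, 0.1441]
eef_rot: [3.14, 0.001, 1.642]
force: [-0.3, -0.7, -1.9]
grip_width: 0.0557
grip_force: 25.0
```

```bash
python3 -c "
from h import *
goto(557,-285.2,94,np.pi/2+.071)"
```

```text
shift [ 0.  -1.7 50.1] turn [ 0.001  0.001 -0.   ] |d| 50.0 pos [ 558.6 -285.1  144.1]
```

Request:
carry_out:
  plan:
    - [[0,-1.7,5,0,0,0,50],[0,0,10,0,0,0,50],[0,0,10,0,0,0,50],[0,0,10,0,0,0,50],[0,0,6,0,0,0,50],[0,0,4,0,0,0,50],[0,0,3,0,0,0,50],[0,0,2,0,0,0,50],[0,0,0,0,0,0,50],[0,0,0,0,0,0,50]]

```text
time_s: 55.73
ee_pos: [0.5567, -0.285, 0.0931]
eef_rot: [3.141, 0.0, 1.642]
force: [-0.5, 0.6, -2.9]
grip_width: 0.0557
grip_force: 25.0
```

Request:
carry_out:
  plan:
    - [[0,0,0.8,0,0,0,50],[0,0,0.5,0,0,0,50],[0,0,0,0,0,0,50],[0,0,0,0,0,0,50]]

```text
time_s: 56.07
ee_pos: [0.5566, -0.285, 0.0917]
eef_rot: [3.141, 0.0, 1.642]
force: [-1.0, -0.3, -3.1]
grip_width: 0.0558
grip_force: 25.0
```

Request:
carry_out:
  plan:
    - [[0,0,0.7,0,0,0,50],[0,0,0,0,0,0,50],[0,0,0,0,0,0,50]]

```text
time_s: 56.32
ee_pos: [0.5566, -0.285, 0.0911]
eef_rot: [3.141, 0.0, 1.642]
force: [-0.0, 0.3, -0.2]
grip_width: 0.0558
grip_force: 25.0
```

Request:
carry_out:
  plan:
    - [[0,0,0.5,0,0,0,50],[0,0,0,0,0,0,50],[0,0,0,0,0,0,50]]

```text
time_s: 56.57
ee_pos: [0.5567, -0.285, 0.091]
eef_rot: [3.141, 0.0, 1.642]
force: [-2.1, 1.3, 4.2]
grip_width: 0.0552
grip_force: 25.0
```

Resting. Release, rise, and head for the knob (about (547,−153), yaw 3.21).

Request:
carry_out:
  plan:
    - [[0,0,0,0,0,0,54],[0,0,0,0,0,0,58],[0,0,0,0,0,0,64],[0,0,0,0,0,0,74],[0,0,0,0,0,0,80],[0,0,0,0,0,0,80],[0,0,-5,0,0,0,80],[0,0,-10,0,0,0,80],[0,0,-20,0,0,0,80],[0,0,-25,0,0,0,80],[0,0,-25,0,0,0,80],[0,0,-25,0,0,0,60],[0,0,-10,0,0,0,40],[0,0,0,0,0,0,40],[0,0,0,0,0,0,40]]

```text
time_s: 57.82
ee_pos: [0.5564, -0.2849, 0.2099]
eef_rot: [-3.142, -0.0, 1.642]
force: [0.7, -0.2, -1.0]
grip_width: 0.0566
grip_force: 0.0
```

Request:
carry_out:
  plan:
    - [[12,0,0,0,0,-0.1,40],[0,0,0,0,0,-0.1,40],[0,0,0,0,0,-0.1,40],[0,0,0,0,0,-0.1,40],[0,0,0,0,0,-0.1,40],[0,0,0,0,0,-0.1,40],[0,0,0,0,0,-0.1,40],[0,0,0,0,0,-0.1,40],[0,0,0,0,0,-0.1,40],[0,0,0,0,0,-0.1,40],[0,0,0,0,0,-0.1,40],[0,0,0,0,0,-0.1,40],[0,0,0,0,0,-0.1,40],[0,0,0,0,0,-0.1,40],[0,0,0,0,0,-0.1,40],[0,0,0,0,0,-0.07,40],[0,0,0,0,0,0,40]]

```text
time_s: 59.23
ee_pos: [0.5552, -0.2727, 0.2083]
eef_rot: [3.14, -0.003, -3.068]
force: [-0.7, -0.6, -1.9]
grip_width: 0.0399
grip_force: 0.0
```

```bash
python3 -c "
from h import *
obs();goto(547.3,-153.5,209,np.pi+.071)
a=[cv2.resize(cam(n)['pixels'][y:y+95,x:x+95,::-1],None,fx=4,fy=4,interpolation=cv2.INTER_CUBIC) for n,y,x in(('side',135,245),('top',140,260))]
cv2.imwrite('pics/p2.png',np.hstack(a))"
```

```text
{'time_s': 59.2333, 'ee_pos': [0.5552, -0.2727, 0.2083], 'eef_rot': [3.1399, -0.0025, -3.068], 'force': [-0.7421, -0.5577, -1.9344], 'moment': [0.0786, -0.134, 0.0285], 'grip_width': 0.0399, 'grip_force': 0.0}
shift [ -0.9 119.5  -0.5] turn [ 0.002 -0.003  0.003] |d| 119.0 pos [ 555.2 -272.7  208.3]
```

View pics/p2.png

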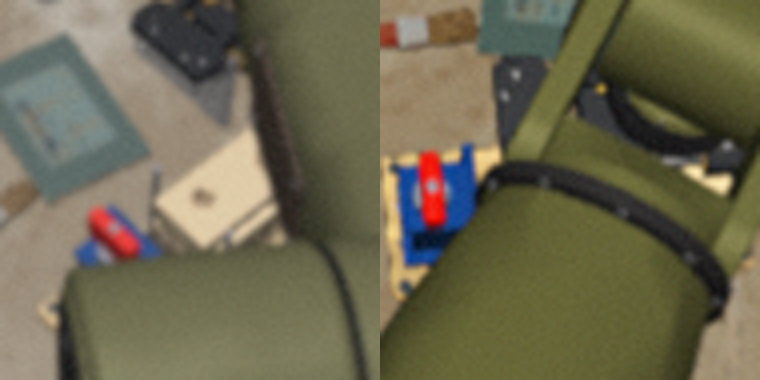

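The top slab lies flat between the rods, and the knob at (115,232) is across the cradle and untouched. Now to the knob.

Request:
carry_out:
  plan:
    - [[0,10,0,0,0,0,40],[0,20,0,0,0,0,40],[0,20,0,0,0,0,40],[0,20,0,0,0,0,40],[0,20,0,0,0,0,40],[0,20,0,0,0,0,40],[-0.9,9.5,0,0,0,0,40],[0,0,0,0,0,0,40],[0,0,10,0,0,0,40],[0,0,10,0,0,0,40],[0,0,10,0,0,0,40],[0,0,0,0,0,0,40],[0,0,0,0,0,0,40]]

```text
time_s: 60.42
ee_pos: [0.5478, -0.1542, 0.1792]
eef_rot: [3.141, -0.002, -3.072]
force: [-0.3, 0.6, 0.2]
grip_width: 0.0404
grip_force: 0.0
```

```bash
python3 -c "
from h import *
goto(547.3,-153.5,138,np.pi+.071)"
```

```text
shift [ 0.4  0.7 41.2] turn [ 0.001 -0.002 -0.002] |d| 41.0 pos [ 547.8 -154.2  179.2]
```

Request:
carry_out:
  plan:
    - [[0,0.6,10,0,0,0,40],[0,0,10,0,0,0,40],[0,0,8,0,0,0,40],[0,0,6,0,0,0,40],[0,0,5,0,0,0,40],[0,0,2,0,0,0,40],[0,0,0,0,0,0,30],[0,0,0,0,0,0,24],[0,0,0,0,0,0,18],[0,0,0,0,0,0,12],[0,0,0,0,0,0,8],[0,0,0,0,0,0,8],[0,0,0,0,0,0,8],[0,0,0,0,0,0,8]]
  squeeze: 20

```text
time_s: 61.58
ee_pos: [0.5483, -0.1534, 0.1397]
eef_rot: [-3.141, 0.001, -3.072]
force: [1.4, -3.1, 2.7]
grip_width: 0.014
grip_force: 20.0
```

Request:
carry_out:
  plan:
    - [[0,-1,0,0,0,0,8],[0,-2,0,0,0,0,8],[0,-3,0,0,0,0,8],[0,-3,0,0,0,0,8],[0,-3,0,0,0,0,8],[0,-3,0,0,0,0,8],[0,-3,0,0,0,0,8],[0,-3,0,0,0,0,8],[0,-3,0,0,0,0,8],[0,-3,0,0,0,0,8],[0,-2,0,0,0,0,8],[0,0,0,0,0,0,8]]

```text
time_s: 62.58
ee_pos: [0.5503, -0.1822, 0.1397]
eef_rot: [3.141, 0.0, -3.072]
force: [-1.0, -1.3, 5.4]
grip_width: 0.0134
grip_force: 20.0
```

```bash
python3 -c "
from h import *
obs()"
```

```text
{'time_s': 62.5833, 'ee_pos': [0.5503, -0.1822, 0.1397], 'eef_rot': [3.1414, 0.0003, -3.0715], 'force': [-1.0229, -1.328, 5.4256], 'moment': [-0.1977, 0.0763, -0.0737], 'grip_width': 0.0134, 'grip_force': 19.9989}
```

Request:
carry_out:
  plan:
    - [[0,-1.5,0,0,0,0,8],[0,-1.5,0,0,0,0,8],[0,-1.5,0,0,0,0,8],[0,-1.5,0,0,0,0,8],[0,-1.5,0,0,0,0,8],[0,-1,0,0,0,0,8],[0,0,0,0,0,0,8]]

```text
time_s: 63.17
ee_pos: [0.5508, -0.1903, 0.1397]
eef_rot: [3.141, 0.0, -3.071]
force: [-0.9, 0.9, 5.0]
grip_width: 0.0139
grip_force: 20.0
```

Request:
carry_out:
  plan:
    - [[0,-1,0,0,0,0,8],[0,-1,0,0,0,0,8],[0,-1,0,0,0,0,8],[0,0,0,0,0,0,8]]

```text
time_s: 63.5
ee_pos: [0.551, -0.1923, 0.1397]
eef_rot: [3.139, -0.0, -3.071]
force: [-2.3, 7.7, 8.5]
grip_width: 0.0137
grip_force: 20.0
```

Request:
carry_out:
  plan:
    - [[0,-1,0,0,0,0,8],[0,-1,0,0,0,0,8],[0,0,0,0,0,0,8]]

```text
time_s: 63.75
ee_pos: [0.5511, -0.1941, 0.1397]
eef_rot: [3.139, -0.0, -3.071]
force: [-2.7, 8.2, 8.5]
grip_width: 0.0141
grip_force: 20.0
```

Pushing the slabs now (about 8 N). Continue gently to the fence.

Request:
carry_out:
  plan:
    - [[0,-1,0,0,0,0,8],[0,-1,0,0,0,0,8],[0,0,0,0,0,0,8]]

```text
time_s: 64.0
ee_pos: [0.5513, -0.1961, 0.1397]
eef_rot: [3.139, -0.0, -3.071]
force: [-3.2, 9.1, 7.5]
grip_width: 0.014
grip_force: 20.0
```

Request:
carry_out:
  plan:
    - [[0,-1,0,0,0,0,8],[0,0,0,0,0,0,8],[0,0,0,0,0,0,8]]

```text
time_s: 64.25
ee_pos: [0.5513, -0.1971, 0.1397]
eef_rot: [3.139, -0.0, -3.071]
force: [-3.9, 9.2, 7.8]
grip_width: 0.014
grip_force: 20.0
```

Request:
carry_out:
  plan:
    - [[0,-1,0,0,0,0,8],[0,0,0,0,0,0,8],[0,0,0,0,0,0,8]]

```text
time_s: 64.5
ee_pos: [0.5514, -0.198, 0.1397]
eef_rot: [3.139, -0.0, -3.071]
force: [-2.2, 9.7, 8.3]
grip_width: 0.0138
grip_force: 20.0
```

Request:
carry_out:
  plan:
    - [[0,-1,0,0,0,0,8],[0,0,0,0,0,0,8],[0,0,0,0,0,0,8]]

```text
time_s: 64.75
ee_pos: [0.5514, -0.1986, 0.1397]
eef_rot: [3.138, -0.001, -3.071]
force: [-3.6, 12.7, 8.7]
grip_width: 0.0137
grip_force: 20.0
```

Request:
carry_out:
  plan:
    - [[0,-0.7,0,0,0,0,8],[0,0,0,0,0,0,8],[0,0,0,0,0,0,8]]

```text
time_s: 65.0
ee_pos: [0.5514, -0.1986, 0.1397]
eef_rot: [3.137, -0.001, -3.07]
force: [-4.7, 16.8, 11.0]
grip_width: 0.014
grip_force: 20.0
```

Request:
carry_out:
  plan:
    - [[0,0,0,0,0,0.06,8],[0,0,0,0,0,0.06,8],[0,0,0,0,0,0.06,8],[0,0,0,0,0,0.06,8],[0,0,0,0,0,0.06,8],[0,0,0,0,0,0.06,8],[0,0,0,0,0,0.06,8],[0,0,0,0,0,0.06,8],[0,0,0,0,0,0.06,8],[0,0,0,0,0,0.06,8],[0,0,0,0,0,0,8]]
  squeeze: 25

```text
time_s: 65.92
ee_pos: [0.5516, -0.1983, 0.1397]
eef_rot: [3.138, -0.003, 2.609]
force: [-3.5, 18.5, 10.4]
grip_width: 0.0137
grip_force: 25.0
```

```bash
python3 -c "
from h import *
obs()"
```

```text
{'time_s': 65.9167, 'ee_pos': [0.5516, -0.1983, 0.1397], 'eef_rot': [3.1377, -0.0032, 2.6093], 'force': [-3.5362, 18.5211, 10.3674], 'moment': [3.6468, 0.5029, -0.0219], 'grip_width': 0.0137, 'grip_force': 25.0028}
```

Request:
carry_out:
  plan:
    - [[0,0,0,0,0,0.06,8],[0,0,0,0,0,0.06,8],[0,0,0,0,0,0.06,8],[0,0,0,0,0,0.06,8],[0,0,0,0,0,0.06,8],[0,0,0,0,0,0.06,8],[0,0,0,0,0,0.06,8],[0,0,0,0,0,0.06,8],[0,0,0,0,0,0.06,8],[0,0,0,0,0,0.06,8],[0,0,0,0,0,0.06,8],[0,0,0,0,0,0,8]]

```text
time_s: 66.92
ee_pos: [0.5519, -0.198, 0.1397]
eef_rot: [3.14, -0.005, 1.949]
force: [-1.4, 19.9, 9.2]
grip_width: 0.0142
grip_force: 25.0
```

```bash
python3 -c "
from h import *
obs()"
```

```text
{'time_s': 66.9167, 'ee_pos': [0.5519, -0.198, 0.1397], 'eef_rot': [3.1398, -0.0049, 1.9494], 'force': [-1.4309, 19.9274, 9.1842], 'moment': [3.8115, -0.0272, -0.1014], 'grip_width': 0.0142, 'grip_force': 25.0024}
```

Request:
carry_out:
  plan:
    - [[1.2,0.5,-0.5,0,0,0.04,8],[0,0,0,0,0,0.04,8],[0,0,0,0,0,0.04,8],[0,0,0,0,0,0.03,8],[0,0,0,0,0,0,8],[0,0,0,0,0,0,8]]

```text
time_s: 67.42
ee_pos: [0.552, -0.1978, 0.1397]
eef_rot: [3.141, -0.003, 1.803]
force: [2.6, 11.2, 2.9]
grip_width: 0.0139
grip_force: 25.0
```

```bash
python3 -c "
from h import *
obs()"
```

```text
{'time_s': 67.4167, 'ee_pos': [0.552, -0.1978, 0.1397], 'eef_rot': [3.1406, -0.0032, 1.8028], 'force': [2.5571, 11.2182, 2.9437], 'moment': [2.2349, -0.5512, 0.1269], 'grip_width': 0.0139, 'grip_force': 25.011}
```

Request:
carry_out:
  plan:
    - [[0.7,0,0,0,0,0.03,8],[0,0,0,0,0,0.03,8],[0,0,0,0,0,0,8],[0,0,0,0,0,0,8]]

```text
time_s: 67.75
ee_pos: [0.5519, -0.198, 0.1397]
eef_rot: [3.141, -0.002, 1.743]
force: [4.8, 7.0, 0.8]
grip_width: 0.014
grip_force: 25.7
```

```bash
python3 -c "
from h import *
obs()"
```

```text
{'time_s': 67.75, 'ee_pos': [0.5519, -0.198, 0.1397], 'eef_rot': [3.1406, -0.0017, 1.7431], 'force': [4.8381, 6.9986, 0.8252], 'moment': [1.2072, -0.8939, 0.5172], 'grip_width': 0.014, 'grip_force': 25.7112}
```

Request:
carry_out:
  plan:
    - [[0,0,0,0,0,0,20],[0,0,0,0,0,0,30],[0,0,0,0,0,0,40],[0,0,0,0,0,0,40],[0,0,-5,0,0,0,40],[0,0,-10,0,0,0,40],[0,0,-20,0,0,0,40],[0,0,-20,0,0,0,40],[0,0,-20,0,0,0,40],[20,0,0,0,0,0,40],[25,0,0,0,0,0,40],[25,0,0,0,0,0,40],[25,0,0,0,0,0,40],[25,0,0,0,0,0,40],[25,0,0,0,0,0,40],[25,0,0,0,0,0,40],[25,0,0,0,0,0,40],[25,0,0,0,0,0,40],[0,0,0,0,0,0,40],[0,0,0,0,0,0,40]]

```text
time_s: 69.42
ee_pos: [0.514, 0.0182, 0.2159]
eef_rot: [3.14, 0.0, 1.744]
force: [0.5, -0.4, -0.3]
grip_width: 0.04
grip_force: 0.0
```

```bash
python3 -c "
from h import *
obs()
for n in('top','side'):
  for k in blobs(cam(n),(0,170,120),(8,255,255),15): print(n,np.round(rect(cam(n),k,.162),1))
a=[cv2.resize(cam(n)['pixels'][y:y+95,x:x+95,::-1],None,fx=4,fy=4,interpolation=cv2.INTER_CUBIC) for n,y,x in(('side',135,245),('top',140,270))]
cv2.imwrite('pics/p3.png',np.hstack(a))"
```

```text
{'time_s': 69.4167, 'ee_pos': [0.514, 0.0182, 0.2159], 'eef_rot': [3.1405, 0.0003, 1.7437], 'force': [0.4546, -0.4326, -0.3438], 'moment': [-0.0778, -0.084, 0.0226], 'grip_width': 0.04, 'grip_force': 0.0}
top [ 548.4 -186.9   18.    10.8  -79.8]
top [ 553.4 -208.8   17.7   10.4  -77.1]
top [ 646.4 -112.5   37.7    8.2  -86.9]
```

View pics/p3.png

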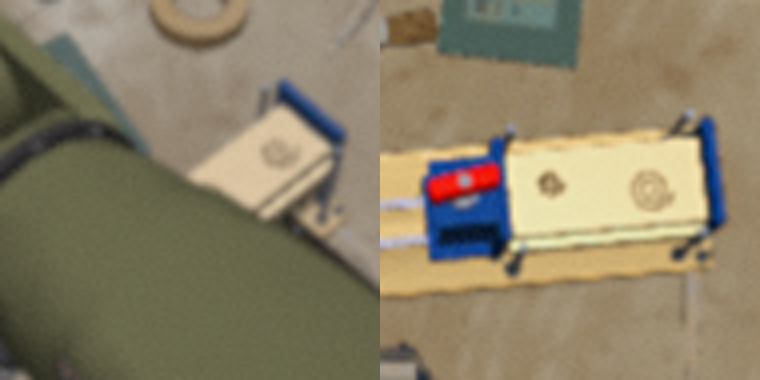

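The slabs sit flush between fence and stop, with no gap at (505,190) or (705,180). The knob lies at about −77°, which matches fully tight.

```bash
python3 -c "
from h import *
print(ctrl.hand_in())"
```

```text
the job is handed in; nothing more can be done
None
```

I stacked all four slabs in the cradle, pushed the stop home flush against them, turned the knob clockwise to its end stop, and handed the job in at about 70 s; no verdict was returned.

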